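# Uncover the test socket, then lock and hold the bayonet test plug

### The job

Lift the yellow dust cover off the socket of the blue test box and hang it astride the horizontal bar of the rail stand, then let go of it. Then take the orange test plug, push it down into the socket against the spring and twist it clockwise (seen from above) a quarter turn to the stop. The socket is spring-returned, so finish while still gripping the plug and holding it locked, and leave the coil module, the brown bottle beside it and the black tape where they stand.

Things in the scene. Friction and masses are not known exactly. Their poses are not given: they have to be found in the camera images.
- test_box: fixed hollow test box, 110 x 110 x 60 mm, blue, aluminium top plate 8 mm thick; place and yaw vary; origin at the centre of its underside. Key-hole in the middle of the top: round hole 28 mm across with two slots for the plug's lugs along the box's x axis (13 mm wide, 44 mm end to end). Black marks: slot line (x); red marks: locked line (y).
- socket_mouth (a point): centre of the socket's mouth, on the top face of the test box (60 mm above the worktop); axes as the box: x along the slots, z up
- plunger (a joint): spring plunger in the socket on which the plug's lugs stand, metres pressed down: 0 at rest (3 N, 13 mm below the mouth) to 0.010, 600 N/m. About 0.008 (8 N) when the plug's flange touches the top plate; the lugs are free to turn from 0.003 on. With the lugs locked under the plate it cannot rise above 0.003.
- rotor (a joint): turning part on the plunger that the lugs engage, rad clockwise from above: 0 at rest (as the slots), stop at 1.45; a torsion spring of 0.05 N m at 0 and 0.11 N m at the stop turns it back. The plug has about 0.1 rad of play in it. The rotor turns only with the plug.
- plug_grip (a point): centre of the orange grip of the loose bayonet plug (130 g), 16 mm below its top, 52 mm above its lower end. Plug axes: x along grip and lugs (alike after a half turn), z up. Grip bar 46 mm long (x), 20 mm thick (y: take it here), 35 mm high. Stands upright on the worktop in the grey ring, yaw varies. With its flange on the box's plate this point is 25 mm above socket_mouth; locked and sprung up, 30 mm.
- plug_lugs (a point): point on the plug's axis level with the top of its lugs, 38 mm below plug_grip, 14 mm above the lower end. Brass lug bar 40 mm tip to tip, 8 mm wide, 8 mm high; its underside is 6 mm above the lower end. Steel shank 24 mm across, end tapered to 20 mm; black flange 46 mm across from 27 to 33 mm above the lower end.
- cover_fin (a point): centre of the fin on the loose yellow dust cover (160 g), at the start over the socket. The fin is 12 mm thick (x: take it here), 44 mm long (y), 28 mm high; this point is 14 mm above the roof's top, 57 mm above the feet. Axes: y along legs and fin, z up.
- cover_roof (a point): middle of the underside of the cover's roof, 17 mm below cover_fin; rests on the bar when hung. The cover is an upside-down U: roof 66 x 60 x 3 mm, legs 40 mm deep along y at x = -31 and +31 mm, 58 mm clear between; under the roof two ribs along y, 18 mm clear apart, 8 mm deep, take the bar between them.
- rail: fixed rail stand: a horizontal steel bar 12 mm thick, about 180 mm long, along the stand's own y axis on two posts, its place and yaw vary; origin on the worktop under the bar's middle
- rail_mid (a point): middle of the bar, on its centre line, 120 mm above the worktop; y along the bar
- park_ring: fixed grey parking ring round the plug's foot, 60 mm across outside, 45 mm inside, 22 mm high; origin at its underside
- coil_module: bystander: black tray 108 x 86 mm with red coils, 67 mm high, with thin leads; origin at its underside, the tray's centre 60 mm from it to +y; behind the test box
- flux_bottle: bystander: small brown dropper bottle beside the coil module, 33 mm across, 102 mm high; origin at the middle of its underside
- tape: bystander: black tape roll lying flat, 62 mm across, 19 mm high; origin at its underside
Mind the look-alikes: they are no part of the job. Of the things shaped like the part that bears cover_fin, the yellow one is meant.

How it is judged:
By the outcome, as a careful person would: the job done as asked, in the order asked, and still so for the second after the job is handed in, while the arm keeps its last pose, push and grip.
It also fails if it takes over 51 s, if anything falls off the work surface, if the arm or the gripper's body presses on something with over 40 N, if the wrist force passes 120 N, or if a joint passes its speed limit or range.

### The arm

A 6-joint arm with a two-finger parallel gripper is mounted at the origin on a cart in front of the work surface, level with it; the furniture and walls round the work are solid. World frame = base frame: x ahead of the robot, y to its left, z up, the work surface at z = 0. Lengths are in m, angles in degrees, forces in N, time in s.
With the tool pointing down it reaches from about 0.35 to 0.975 m from the base axis. Payload 17.4 kg.
Tool frame: the origin (TCP) lies at the very end of the fingers, on their centre line; the grasp point (between the pads) lies 19 mm behind it; z points along the fingers, y is the direction in which the jaws open and shut (so a half turn about z gives the same grasp; the last joint's range is limited). The gripper opens to 85 mm and grips with 20 to 120 N. Pads are 22 mm wide; open, the fingers measure 114 mm over their backs; the gripper's body (76 mm by 85 mm) begins 54 mm behind the grasp point. The pads swing forward as they close: fully open they stand 13 mm farther back than shut.
Start: joints at [68.308, 6.646, 82.598, -0, 90.757, -2.166], TCP at [0.226, 0.636, 0.231] pointing down, gripper open.
Joint ranges: [-162.19, 162.19], [-47.58, 125.68], [4.15, 143.07], [-65.23, 245.23], [0.69, 171.88], [-170.13, 170.13]. Speed limits (degrees/s): [108.29, 108.29, 127.2, 180, 180, 180].

### API

Orientations are given as [roll, pitch, yaw] about the fixed x, y, z axes, in that order (R = Rz(yaw) Ry(pitch) Rx(roll)).
In Python, from cell import env gives the robot as it stands.
- The arm moves only by the shell command python3 -m jog 'ROWS' [FORCE]. ROWS is text: rows parted by semicolons, each of 7 numbers parted by spaces: the shift along the tool's x, y, z in m, then the turn, a rotation vector about the tool's x, y, z in rad, then the finger opening in m, from 0 to 0.0854. A call has 1 to 20 rows; each row shifts and turns the commanded pose from where the row before left it, along the tool's axes as they then stand; what a row does not reach is not made up. A row lasts 1/12 s, in which the tool goes at most 41.7 mm and 7.16 degrees, less where a joint would pass 70% of its speed; a pose out of reach is approached as far as the arm can. A call is refused whole if a number of a shift passes 0.0417 or a number of a turn 0.125, either way. A call with a gripper value outside its range is refused whole. The fingers move at their own pace and stop on an object; FORCE is the grip in N (left out, the last holds). Time passes only in rows, so rows that do not move let the fingers close. It gives the time, the measured TCP pose, the force and the opening at its end, in the units of the state.
- env.observe(): the state, without advancing time (a new reading comes with each control period).
- env.camera(name): name is "scene" or "top"; returns a dict with "image" (400x640x3 uint8, red, green, blue), "fx", "fy", "cx", "cy" (pixels), "R" (3x3) and "t" (3): a world point X has camera coordinates R X + t. Camera axes: x right, y down, z forward; pixel columns grow to the right and rows downward; lengths in m; the calibration is good to about 2 mm. A picture is of the moment at which its call begins. There is no depth.
- env.job_done(): hands the job in, once; it reports no verdict.
The state is a dict: "time": time; "joint_pos": joint angles; "joint_vel": joint speeds; "effort": joint torques, N m; "eef_pos": TCP position; "ee_rot": TCP orientation; "wrist_force": force on the tool from outside, world axes, zero at the start; "wrist_torque": the same for the moment, N m; "gripper_width": opening from 0.0 (shut) to 1.0 (fully open).
Only numpy, scipy, OpenCV 4.12 (cv2) and the standard library are available. Lean on these libraries where they do the work, as an engineer would, in place of code of your own. Each camera call takes 0.05 s, during which the arm holds its last target.

## Working session

There is one attempt and no reset: what is moved stays moved. The work goes in short steps, Python scripts to look and compute and a shell command to move; the robot and the scene stay as the last step left them, time stands still between calls to the robot, and variables do not carry over. Pictures are saved under pics/ and viewed, and the job is handed in when it is done.

```bash
ls; mkdir -p pics; python3 - <<'E'
from cell import env
import cv2,json
s=env.observe(); print(s)
for n in("scene","top"):
    c=env.camera(n); cv2.imwrite(f"pics/{n}0.png",c["image"][:,:,::-1]); print(n,c["fx"],c["fy"],c["cx"],c["cy"],c["R"],c["t"])
E
```

```text
pics
{'time': 0.0, 'joint_pos': array([ 6.83091675e+01,  6.67448664e+00,  8.26353640e+01, -1.15402647e-03,
        9.07557085e+01, -2.16757752e+00]), 'joint_vel': array([-0.06877302,  0.07281034, -0.01698917,  0.06111298, -0.14016572,
       -0.12021406]), 'effort': array([ 2.79560110e-03, -7.31989288e+01, -6.32480192e+01,  1.48009062e-04,
        6.53721261e-03, -2.38675852e-05]), 'eef_pos': array([0.22554367, 0.63600837, 0.23056205]), 'ee_rot': array([-1.79934444e+02, -1.32648179e-03,  1.60476730e+02]), 'wrist_force': array([-0.16420806,  0.54321341, -0.24262193]), 'wrist_torque': array([2.12611077e-02, 1.31896796e-05, 2.10771458e-02]), 'gripper_width': 1.000349534893105}
scene 453.97719766676477 453.97719766676477 322.53121516905037 197.4493996081424 [[ 0.54594912 -0.83751172 -0.02266422]
 [-0.37304689 -0.21877835 -0.90164963]
 [ 0.7501837   0.50070964 -0.43187299]] [-0.32650595  0.29856948  0.81068488]
top 368.78256568095 368.78256568095 319.16139111823935 201.34886510307498 [[ 0.01469988 -0.9998319  -0.01095865]
 [-0.98353585 -0.01248431 -0.18028135]
 [ 0.18011423  0.01342833 -0.98355404]] [-0.03084999  0.5640495   0.86766857]
```

View pics/scene0.png

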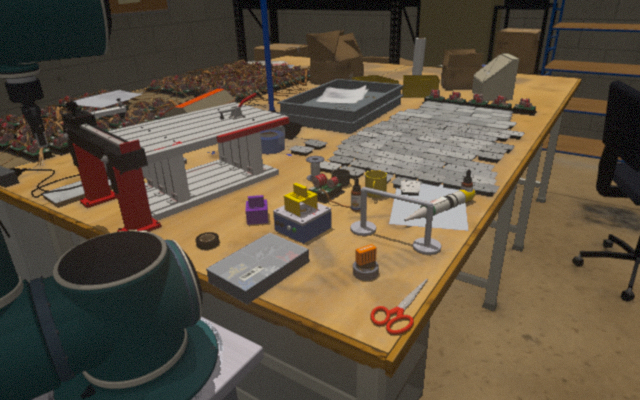

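View pics/top0.png

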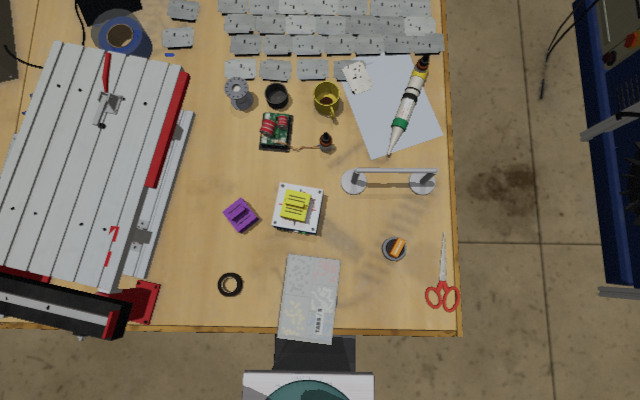

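```bash
cat > h.py <<'E'
import numpy as np, cv2
from cell import env
def cam(n):
    c=env.camera(n); c["R"]=np.array(c["R"]); c["t"]=np.array(c["t"]); return c
def ray(c,u,v):
    d=np.array([(u-c["cx"])/c["fx"],(v-c["cy"])/c["fy"],1.]); return -c["R"].T@c["t"], c["R"].T@d
def onz(c,u,v,z):
    o,d=ray(c,u,v); return o+d*(z-o[2])/d[2]
def proj(c,X):
    p=c["R"]@np.array(X)+c["t"]; return np.array([c["fx"]*p[0]/p[2]+c["cx"],c["fy"]*p[1]/p[2]+c["cy"]])
def tri(ca,pa,cb,pb):
    oa,da=ray(ca,*pa); ob,db=ray(cb,*pb)
    A=np.stack([da,-db],1); s=np.linalg.lstsq(A,ob-oa,rcond=None)[0]
    a=oa+da*s[0]; b=ob+db*s[1]; return (a+b)/2, np.linalg.norm(a-b)
def crop(c,x,y,w,h,k,name):
    im=c["image"][y:y+h,x:x+w,::-1]; cv2.imwrite("pics/"+name,cv2.resize(im,None,fx=k,fy=k,interpolation=cv2.INTER_CUBIC))
E
python3 - <<'E'
from h import *
import pickle
t=cam("top"); s=cam("scene"); pickle.dump((t,s),open("c0.pkl","wb"))
crop(t,220,160,120,90,6,"t_box.png"); crop(t,330,155,130,110,6,"t_rail.png")
crop(s,235,165,110,85,7,"s_box.png"); crop(s,340,165,110,120,5,"s_rail.png")
E
```

```text
(no output)
```

View pics/t_box.png

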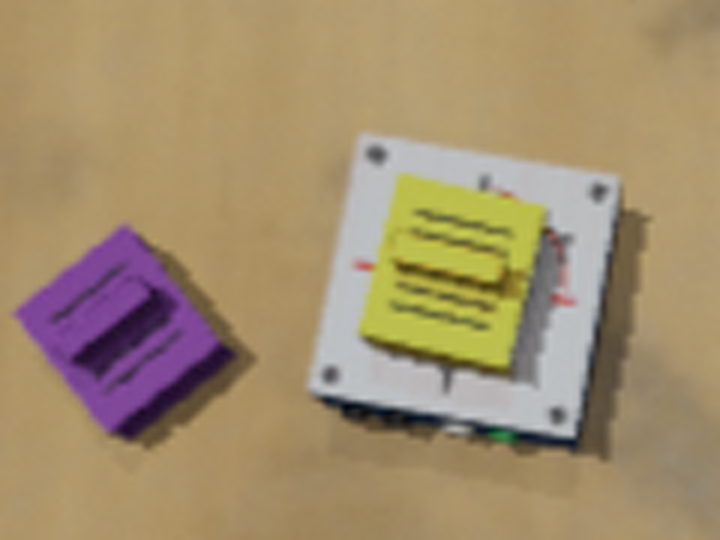

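View pics/t_rail.png

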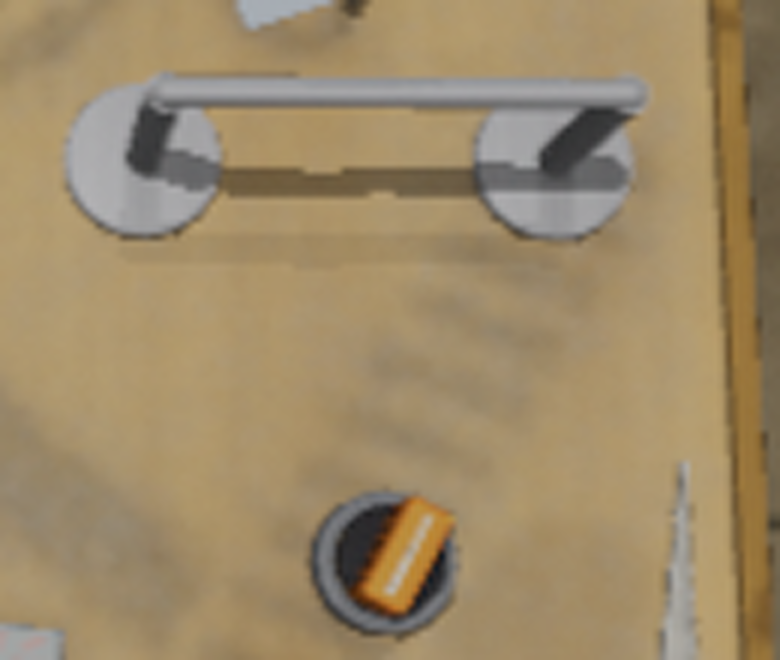

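View pics/s_box.png

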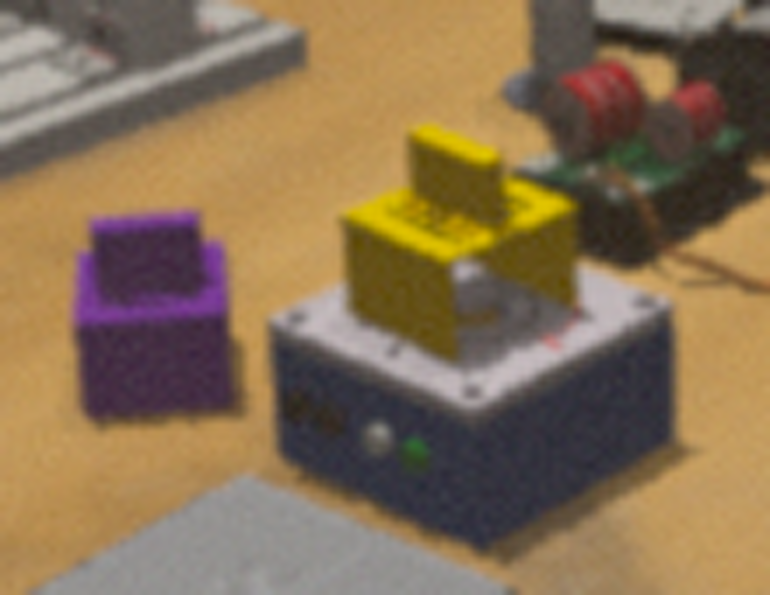

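View pics/s_rail.png

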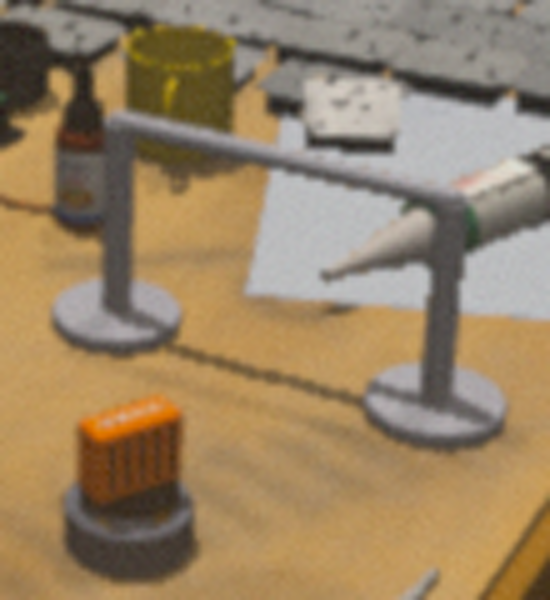

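```bash
python3 - <<'E'
from h import *
import pickle
t,s=pickle.load(open("c0.pkl","rb"))
for c in (t,s): print(-c["R"].T@c["t"])
crop(t,275,185,40,40,15,"t_fin.png"); crop(s,280,180,45,40,15,"s_fin.png")
crop(t,378,230,34,34,16,"t_plug.png"); crop(s,350,240,36,45,13,"s_plug.png")
E
```

```text
[ 0.39893694 -0.03545437  0.95474845]
[-0.31852652 -0.61404976  0.61191796]
```

View pics/t_fin.png

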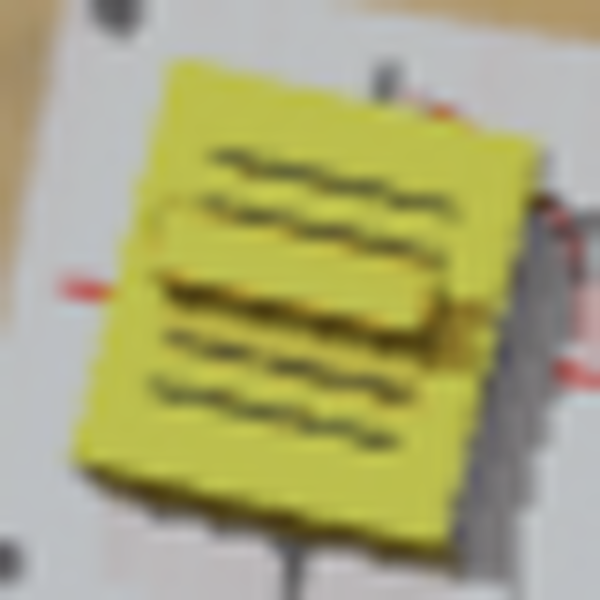

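View pics/s_fin.png

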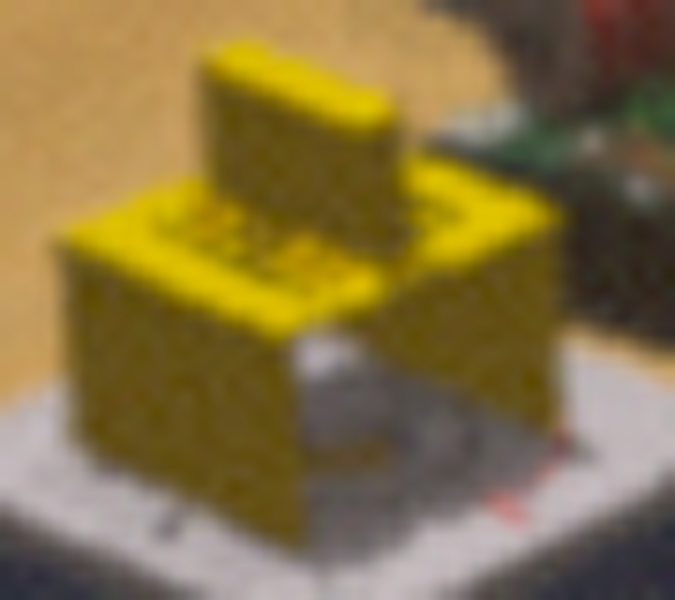

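View pics/t_plug.png

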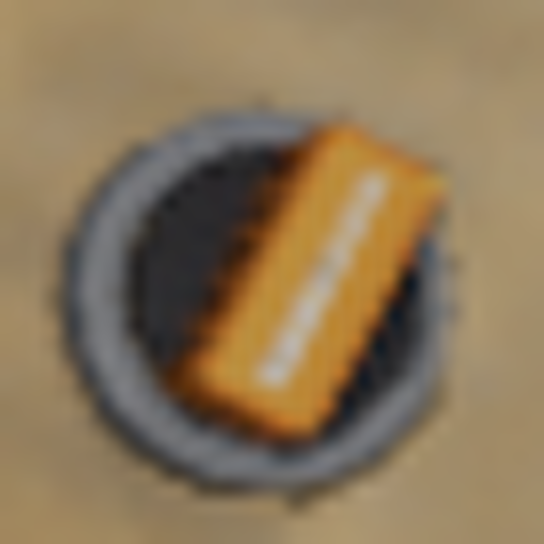

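View pics/s_plug.png

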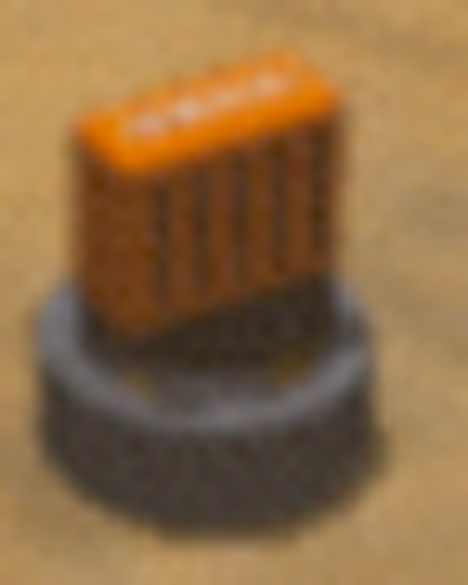

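```bash
cat > m0.py <<'E'
from h import *
import pickle
t,s=pickle.load(open("c0.pkl","rb"))
def P(x0,y0,k,pts): return (np.array(pts,float)+.5)/k-.5+[x0,y0]
def line(n,a,b):
    d=b-a; print(n,"ang",np.degrees(np.arctan2(d[1],d[0])).round(2),"len",np.linalg.norm(d).round(4),"mid",((a+b)/2).round(4))
tf=P(275,185,15,[(160,210),(452,265),(425,330),(155,275)]); sf=P(280,180,15,[(207,60),(245,40),(400,105),(365,130)])
print("fin top",tri(t,tf.mean(0),s,sf.mean(0)))
f=[onz(t,*p,0.131) for p in tf]; print("fin top z.131",np.mean(f,0)); line("fin",(f[1]+f[2])/2,(f[0]+f[3])/2)
r=[onz(t,*p,0.103) for p in P(275,185,15,[(170,62),(540,140),(450,550),(78,462)])]; print("roof top",np.mean(r,0))
line("roof y",(r[1]+r[2])/2,(r[0]+r[3])/2); line("roof x",(r[2]+r[3])/2,(r[0]+r[1])/2)
tb=P(220,160,6,[(363,133),(620,175),(578,440),(312,392)])
sb=P(235,165,7,[(272,322),(472,408),(672,303)])
for a,b in zip((3,2,1),sb): print("box corner",tri(t,tb[a],s,b))
b=[onz(t,*p,0.06) for p in tb]; print("box top",np.mean(b,0)); line("bx",(b[2]+b[3])/2,(b[0]+b[1])/2); line("by",(b[1]+b[2])/2,(b[0]+b[3])/2)
tp=P(378,230,16,[(378,185),(268,380),(323,283)]); sp=P(350,240,13,[(290,78),(130,128),(209,107)])
for a,c in zip(tp,sp): print("plug top",tri(t,a,s,c))
p=[onz(t,*a,0.068) for a in tp]; line("plug",p[1],p[0])
tr=P(330,155,6,[(150,90),(645,93)]); sr=P(340,165,5,[(115,120),(455,200)])
for a,c in zip(tr,sr): print("rail end",tri(t,a,s,c))
a=[onz(t,*q,0.12) for q in tr]; line("rail",a[1],a[0])
print("ring", onz(t,*P(378,230,16,[(258,300)])[0],0.022))
E
python3 m0.py
```

```text
fin top (array([0.5456877 , 0.03216127, 0.13312019]), np.float64(0.0008694266142867611))
fin top z.131 [0.54634784 0.03201857 0.131     ]
fin ang 79.52 len 0.0435 mid [0.5463 0.032  0.131 ]
roof top [0.54627289 0.03235369 0.103     ]
roof y ang 78.0 len 0.0597 mid [0.5463 0.0324 0.103 ]
roof x ang -11.02 len 0.0657 mid [0.5463 0.0324 0.103 ]
box corner (array([0.50251008, 0.09179804, 0.06227352]), np.float64(0.00013291750979026168))
box corner (array([ 0.48376562, -0.01587921,  0.06430771]), np.float64(0.0018218576937283242))
box corner (array([ 0.59358322, -0.0313578 ,  0.06246974]), np.float64(0.0018602668125602985))
box top [0.54837403 0.02960689 0.06      ]
bx ang -8.52 len 0.1104 mid [0.5484 0.0296 0.06  ]
by ang 80.88 len 0.1092 mid [0.5484 0.0296 0.06  ]
plug top (array([ 0.4668132 , -0.21996305,  0.07159915]), np.float64(0.0003412169999009903))
plug top (array([ 0.43817484, -0.20357128,  0.07142415]), np.float64(0.0009507659097802398))
plug top (array([ 0.45233187, -0.2117524 ,  0.07078955]), np.float64(1.566357823121906e-05))
plug ang -30.32 len 0.0337 mid [ 0.4526 -0.2123  0.068 ]
rail end (array([ 0.62829559, -0.10634136,  0.12216183]), np.float64(0.002028132433478526))
rail end (array([ 0.62666443, -0.29404592,  0.12515948]), np.float64(0.004295269628724291))
rail ang 90.31 len 0.192 mid [ 0.6288 -0.2017  0.12  ]
ring [ 0.45249139 -0.21126508  0.022     ]
```

```bash
python3 - <<'E'
from h import *
import pickle
t,s=pickle.load(open("c0.pkl","rb"))
X=onz(t,145,300,0); print(X)
for z in (0,.1,.15,.2,.25): print(z,proj(s,[X[0],X[1],z]))
print(proj(s,[.2255,.636,.231]), onz(t,60,280,.2), onz(t,185,80,.15))
E
```

```text
[0.31530285 0.41305924 0.        ]
0 [141.41401701 230.23974253]
0.1 [134.10441868 197.60437454]
0.15 [130.25053689 180.39784074]
0.2 [126.25411566 162.55490716]
0.25 [122.10709806 144.03960179]
[ 41.74997585 147.08112975] [0.36918972 0.4953882  0.2       ] [0.8347858  0.29796422 0.15      ]
```

```bash
python3 -m jog '0 0 -0.04 0 0 0.12 0.0854;0 0 -0.04 0 0 0.12 0.0854;0 0 -0.04 0 0 0.12 0.0854;0 0 -0.03 0 0 0.12 0.0854;0 0 0 0 0 0 0.0854'
```

```text
time: 0.62
eef_pos: [0.2258, 0.6365, 0.389]
ee_rot: [179.6, -0.2, 132.5]
wrist_force: [-0.1, -1.1, 0.3]
gripper_width: 0.999
```

```bash
cat > go.py <<'E'
import sys
from h import *
from scipy.spatial.transform import Rotation as Ro
# usage: go.py x y z psi : shift in present tool axes, and rotvec in tool axes
o=env.observe(); x,y,z,psi=map(float,sys.argv[1:5])
R=Ro.from_euler("xyz",o["ee_rot"],degrees=True); T=Ro.from_euler("xyz",[180,0,psi],degrees=True)
np.set_printoptions(precision=4,suppress=True)
d=np.array([x,y,z])-o["eef_pos"]
print("t",round(o["time"],2),"pos",o["eef_pos"],"rpy",o["ee_rot"],"F",o["wrist_force"],"q",o["joint_pos"])
print("shift in present axes",R.inv().apply(d)," shift in target axes",T.inv().apply(d)," turn",(R.inv()*T).as_rotvec())
E
python3 go.py 0.546 0.032 0.2 79
```

```text
t 0.62 pos [0.2258 0.6365 0.389 ] rpy [179.5526  -0.2175 132.4986] F [-0.1164 -1.056   0.3277] q [ 68.3068   6.5508  68.2225   0.0011 104.7292  25.8094]
shift in present axes [-0.6628 -0.1737  0.1851]  shift in target axes [-0.5323  0.4297  0.189 ]  turn [ 0.0055 -0.0072  0.9337]
```

```bash
python3 -m jog '-0.0368 -0.0097 0 0 0 0 0.0854;-0.0368 -0.0097 0 0 0 0 0.0854;-0.0368 -0.0097 0 0 0 0 0.0854;-0.0368 -0.0097 0 0 0 0 0.0854;-0.0368 -0.0097 0 0 0 0 0.0854;-0.0368 -0.0097 0 0 0 0 0.0854;-0.0368 -0.0097 0 0 0 0 0.0854;-0.0368 -0.0097 0 0 0 0 0.0854;-0.0368 -0.0097 0 0 0 0 0.0854;-0.0368 -0.0097 0 0 0 0 0.0854;-0.0368 -0.0097 0 0 0 0 0.0854;-0.0368 -0.0097 0 0 0 0 0.0854;-0.0368 -0.0097 0 0 0 0 0.0854;-0.0368 -0.0097 0 0 0 0 0.0854;-0.0368 -0.0097 0 0 0 0 0.0854;-0.0368 -0.0097 0 0 0 0 0.0854;-0.0368 -0.0097 0 0 0 0 0.0854;-0.0368 -0.0097 0 0 0 0 0.0854' && python3 go.py 0.5463 0.032 0.2 79
```

```text
time: 2.12
eef_pos: [0.5498, 0.0305, 0.3812]
ee_rot: [180.0, 0.0, 133.0]
wrist_force: [0.5, 1.3, 0.5]
gripper_width: 1.001
t 2.12 pos [0.5498 0.0305 0.3812] rpy [179.9932   0.0023 132.9724] F [0.4594 1.3039 0.5105] q [  0.5234  -8.8277  84.0928   0.0031 104.7284 -42.4482]
shift in present axes [ 0.0035 -0.0016  0.1812]  shift in target axes [ 0.0008 -0.0037  0.1812]  turn [ 0.0001 -0.      0.942 ]
```

```bash
python3 -m jog '0 0 0.022 0 0 0.118 0.0854;0 0 0.022 0 0 0.118 0.0854;0 0 0.022 0 0 0.118 0.0854;0 0 0.022 0 0 0.118 0.0854;0 0 0.022 0 0 0.118 0.0854;0 0 0.022 0 0 0.118 0.0854;0 0 0.022 0 0 0.118 0.0854;0 0 0.022 0 0 0.118 0.0854;0 0 0 0 0 0 0.0854;0 0 0 0 0 0 0.0854' && python3 go.py 0.5463 0.032 0.14 79 && python3 - <<'E'
from h import *
t=cam("top");s=cam("scene")
crop(t,250,160,100,80,7,"t1.png");crop(s,250,130,100,110,5,"s1.png")
E
```

```text
time: 2.95
eef_pos: [0.549, 0.0325, 0.2049]
ee_rot: [-179.9, 0.0, 79.1]
wrist_force: [-0.5, -0.7, -0.1]
gripper_width: 0.999
t 2.95 pos [0.549  0.0325 0.2049] rpy [-179.9047    0.0199   79.1093] F [-0.4836 -0.6774 -0.052 ] q [  0.73    -8.516  100.0209  -0.0003  88.5925  11.6207]
shift in present axes [-0.001  -0.0025  0.0649]  shift in target axes [-0.001  -0.0026  0.0649]  turn [-0.0017  0.0003  0.0019]
```

View pics/t1.png

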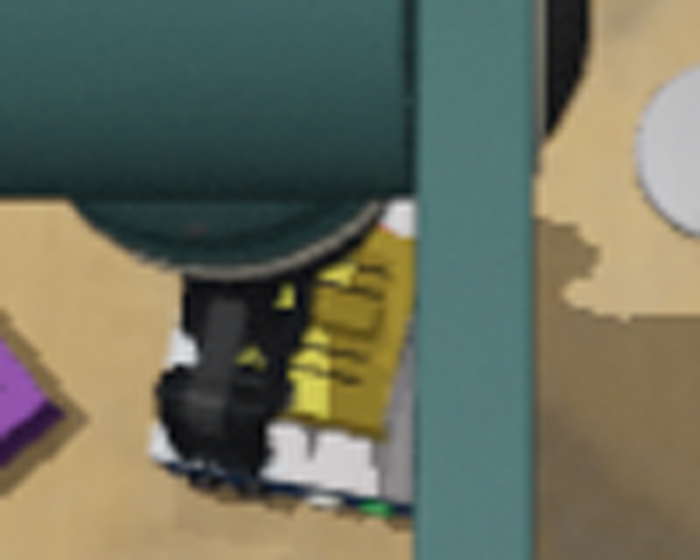

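View pics/s1.png

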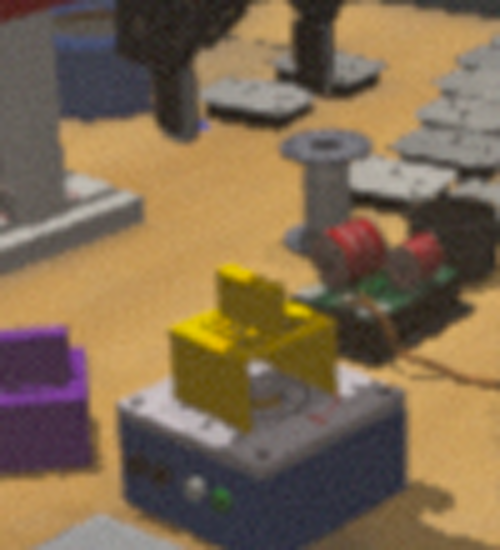

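```bash
python3 -m jog '-0.001 -0.0025 0.03 0 0 0 0.0854;0 0 0.03 0 0 0 0.0854;0 0 0.02 0 0 0 0.0854;0 0 0.012 0 0 0 0.0854;0 0 0.005 0 0 0 0.0854;0 0 0 0 0 0 0.0854;0 0 0 0 0 0 0.0854' && python3 go.py 0.5463 0.032 0.107 79
```

```text
time: 3.63
eef_pos: [0.5475, 0.032, 0.11]
ee_rot: [179.9, -0.0, 78.9]
wrist_force: [-0.5, 0.7, 0.2]
gripper_width: 0.998
t 3.63 pos [0.5475 0.032  0.11  ] rpy [179.9003  -0.0198  78.9286] F [-0.4881  0.6633  0.1863] q [  0.6813  -5.8769 106.5836  -0.001   79.1917  11.7529]
shift in present axes [-0.0002 -0.0012  0.003 ]  shift in target axes [-0.0002 -0.0012  0.003 ]  turn [ 0.0017 -0.0003 -0.0012]
```

```bash
python3 -m jog '0 -0.001 0.002 0 0 0 0.05;0 0 0 0 0 0 0.03;0 0 0 0 0 0 0;0 0 0 0 0 0 0;0 0 0 0 0 0 0;0 0 0 0 0 0 0;0 0 0 0 0 0 0;0 0 0 0 0 0 0' 60 && python3 go.py 0.5463 0.032 0.107 79
```

```text
time: 4.3
eef_pos: [0.5458, 0.0322, 0.1064]
ee_rot: [180.0, 0.0, 78.9]
wrist_force: [0.6, -0.5, -0.2]
gripper_width: 0.127
t 4.3 pos [0.5458 0.0322 0.1064] rpy [179.9953   0.0007  78.8888] F [ 0.5735 -0.5312 -0.1935] q [  0.7035  -5.8744 106.9283  -0.0016  78.9417  11.815 ]
shift in present axes [-0.0001  0.0005 -0.0006]  shift in target axes [-0.0001  0.0005 -0.0006]  turn [ 0.0001  0.     -0.0019]
```

```bash
python3 -m jog '0 0 -0.01 0 0 0 0;0 0 -0.02 0 0 0 0;0 0 -0.03 0 0 0 0;0 0 -0.03 0 0 0 0;0 0 -0.02 0 0 0 0;0 0 0 0 0 -0.1 0;0 0 0 0 0 -0.1 0;0 0 0 0 0 0 0' && python3 go.py 0.6288 -0.2017 0.215 90.3
```

```text
time: 4.97
eef_pos: [0.5458, 0.0322, 0.2173]
ee_rot: [180.0, 0.0, 90.6]
wrist_force: [0.5, 0.9, -2.3]
gripper_width: 0.127
t 4.97 pos [0.5458 0.0322 0.2173] rpy [179.9576   0.0001  90.6306] F [ 0.4521  0.8819 -2.2546] q [ 0.7035 -9.2636 99.5344 -0.0001 89.6868  0.0729]
shift in present axes [-0.2348  0.0805  0.0023]  shift in target axes [-0.2343  0.0818  0.0023]  turn [ 0.0007 -0.      0.0058]
```

```bash
python3 -m jog '-0.02 0.007 0 0 0 0 0;-0.028 0.01 0 0 0 0 0;-0.028 0.01 0 0 0 0 0;-0.028 0.01 0 0 0 0 0;-0.028 0.01 0 0 0 0 0;-0.028 0.01 0 0 0 0 0;-0.028 0.01 0 0 0 0 0;-0.028 0.009 0 0 0 0 0;-0.019 0.005 0 0 0 0.005 0;0 0 0 0 0 0 0;0 0 0 0 0 0 0' && python3 go.py 0.6288 -0.2017 0.215 90.3 && python3 - <<'E'
from h import *
t=cam("top");s=cam("scene")
crop(t,330,110,130,100,6,"t2.png");crop(s,340,100,120,140,5,"s2.png")
E
```

```text
time: 5.88
eef_pos: [0.628, -0.2029, 0.2159]
ee_rot: [-179.9, -0.0, 89.9]
wrist_force: [0.6, 1.0, -1.7]
gripper_width: 0.128
t 5.88 pos [ 0.628  -0.2029  0.2159] rpy [-179.9442   -0.0302   89.857 ] F [ 0.5769  1.0384 -1.6862] q [-20.1262   5.0794  85.7044   0.0093  89.2789 -19.9833]
shift in present axes [0.0012 0.0008 0.0009]  shift in target axes [0.0012 0.0008 0.0009]  turn [-0.001  -0.0005 -0.0077]
```

View pics/t2.png

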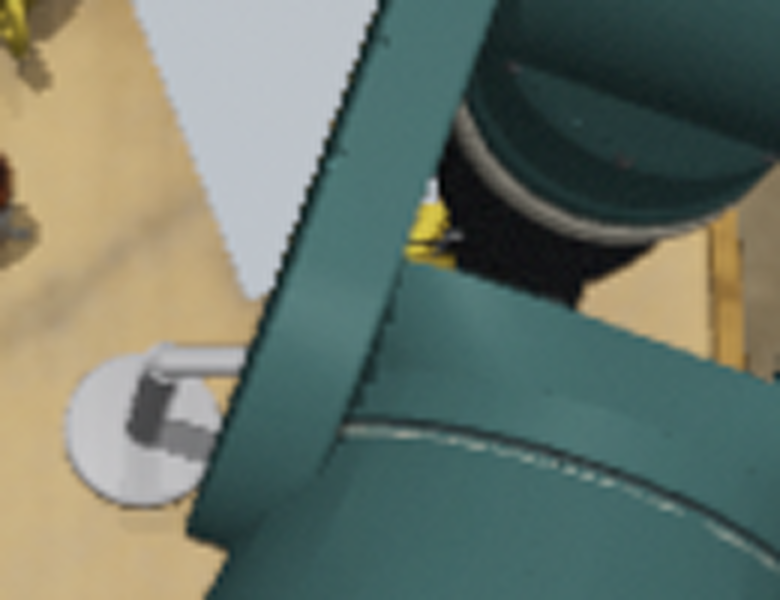

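View pics/s2.png

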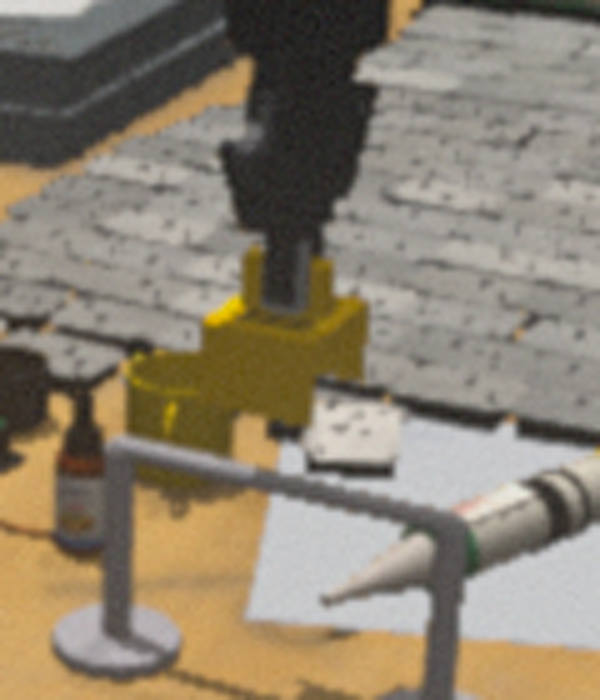

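```bash
python3 - <<'E'
from h import *
import pickle
t,s=pickle.load(open("c0.pkl","rb"))
np.set_printoptions(precision=4,suppress=True)
for dx,dy in((-.033,.03),(-.033,-.03),(.033,-.03)):
    for z in(.2125,):
        p=proj(s,[.628+dx,-.2029+dy,z]); print((p-[340,100]+.5)*5-.5)
for q in [(205,322),(312,338),(368,300)]:
    u=(np.array(q)+.5)/5-.5+[340,100]; print("roof corner",onz(s,*u,.2125))
for q in [(120,440),(250,472),(440,518)]:
    u=(np.array(q)+.5)/5-.5+[340,100]; print("bar top edge z.126",onz(s,*u,.126))
for q in [(150,355),(200,355),(240,356)]:
    u=(np.array(q)+.5)/6-.5+[330,110]; print("bar top cam z.12",onz(t,*u,.12))
E
```

```text
[205.7276 326.8655]
[322.8374 350.6271]
[378.9127 305.9857]
roof corner [ 0.6005 -0.1698  0.2125]
roof corner [ 0.6069 -0.2222  0.2125]
roof corner [ 0.6659 -0.2252  0.2125]
bar top edge z.126 [ 0.6286 -0.1102  0.126 ]
bar top edge z.126 [ 0.6271 -0.1845  0.126 ]
bar top edge z.126 [ 0.6259 -0.2846  0.126 ]
bar top cam z.12 [ 0.6303 -0.1057  0.12  ]
bar top cam z.12 [ 0.6305 -0.1251  0.12  ]
bar top cam z.12 [ 0.6303 -0.1407  0.12  ]
```

```bash
python3 - <<'E'
from h import *
s=cam("scene");t=cam("top")
crop(s,378,145,40,42,16,"s2z.png");crop(t,392,136,24,24,20,"t2z.png")
E
```

```text
(no output)
```

View pics/s2z.png

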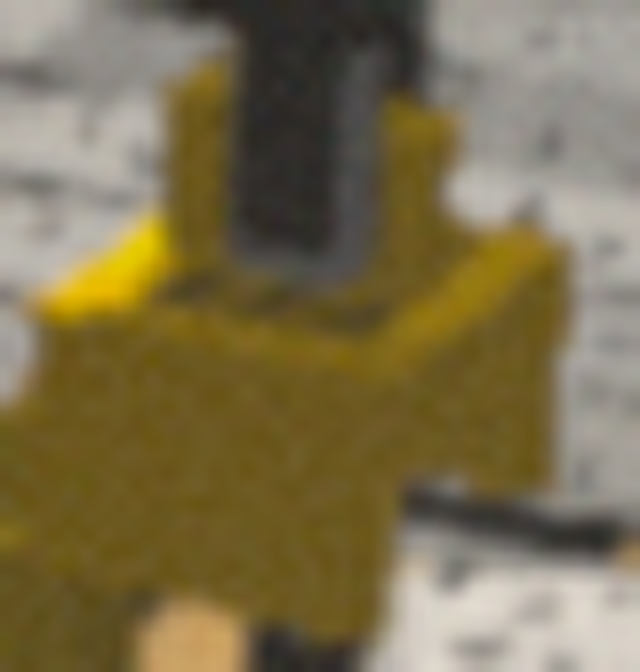

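View pics/t2z.png

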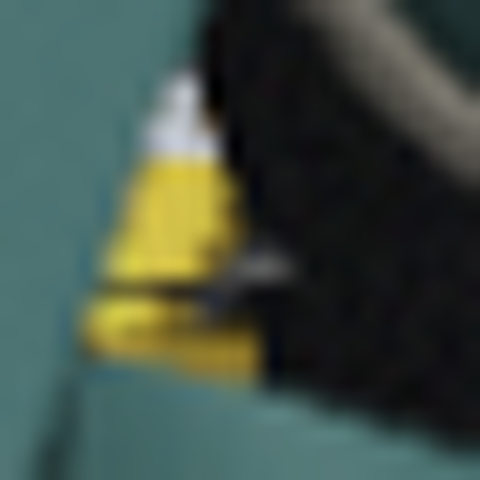

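```bash
python3 - <<'E'
from h import *
import pickle
t,s=pickle.load(open("c0.pkl","rb"))
np.set_printoptions(precision=4,suppress=True)
u=(np.array([180,158])+.5)/20-.5+[392,136]; print("far roof edge", onz(t,*u,.2125))
u=(np.array([180,288])+.5)/20-.5+[392,136]; print("groove?", onz(t,*u,.2125))
u=(np.array([180,345])+.5)/20-.5+[392,136]; print("fin far top?", onz(t,*u,.24), onz(t,*u,.2125))
# bar rows in top, column-wise subpixel
g=cv2.cvtColor(t["image"],cv2.COLOR_RGB2GRAY).astype(float); hsv=cv2.cvtColor(t["image"],cv2.COLOR_RGB2HSV)
for c in (370,380,390,400,405):
    sat=hsv[160:182,c,1].astype(float); print(c, sat.astype(int))
E
```

```text
far roof edge [ 0.6608 -0.1945  0.2125]
groove? [ 0.6465 -0.1941  0.2125]
fin far top? [ 0.6314 -0.1881  0.24  ] [ 0.6403 -0.194   0.2125]
370 [ 90  95  99 103 108 104 103  73   3   5   3   4  41 101 104 101 104 101
 100  98 101 102]
380 [ 99  99 100  95  96  99 100  87   2   2   3   4  37 107 107 107 108 108
 108 108 105 104]
390 [ 93  95  98 100 100  98  99  84   2   3   3   4  37 102  99  98  96  96
  98 100 102 100]
400 [97 99 96 96 95 93 94 82  3  3  3  2 21 97 97 99 95 95 95 94 93 90]
405 [ 99 100 101 103 100 101 100  81   3   2   3   4  16  96  97  96  93  93
  95  94  94  92]
```

```bash
python3 -m jog '0 0.0008 0.015 0 0 -0.008 0;0 0 0.02 0 0 0 0;0 0 0.02 0 0 0 0;0 0 0.012 0 0 0 0;0 0 0.006 0 0 0 0;0 0 0.003 0 0 0 0;0 0 0 0 0 0 0;0 0 0 0 0 0 0' && python3 go.py 0.6288 -0.2017 0.1324 90.3
```

```text
time: 6.75
eef_pos: [0.6293, -0.2024, 0.1412]
ee_rot: [179.9, 0.0, 90.5]
wrist_force: [0.0, 0.2, -1.6]
gripper_width: 0.127
t 6.75 pos [ 0.6293 -0.2024  0.1412] rpy [179.9378   0.0243  90.5217] F [ 0.0291  0.1755 -1.6357] q [-20.0371   7.0206  90.5976  -0.0009  82.3151 -20.5587]
shift in present axes [ 0.0007 -0.0005  0.0088]  shift in target axes [ 0.0007 -0.0005  0.0088]  turn [0.0011 0.0004 0.0039]
```

```bash
python3 -m jog '0 0 0.003 0 0 0 0;0 0 0.002 0 0 0 0;0 0 0.001 0 0 0 0;0 0 0 0 0 0 0' && python3 -m jog '0 0 0.0015 0 0 0 0;0 0 0.001 0 0 0 0;0 0 0 0 0 0 0;0 0 0 0 0 0 0'
```

```text
time: 7.08
eef_pos: [0.6289, -0.2023, 0.1342]
ee_rot: [-180.0, -0.0, 90.5]
wrist_force: [0.6, -0.2, -1.3]
gripper_width: 0.124
time: 7.42
eef_pos: [0.6291, -0.2024, 0.1322]
ee_rot: [180.0, 0.0, 90.5]
wrist_force: [-0.9, 0.1, 1.9]
gripper_width: 0.125
```

```bash
python3 -m jog '0 0 0 0 0 0 0.03;0 0 0 0 0 0 0.04;0 0 0 0 0 0 0.04;0 0 0 0 0 0 0.04;0 0 0 0 0 0 0.04' && python3 - <<'E'
from h import *
s=cam("scene")
crop(s,370,130,60,70,9,"s3.png")
E
```

```text
time: 7.83
eef_pos: [0.629, -0.2023, 0.1317]
ee_rot: [-180.0, -0.0, 90.5]
wrist_force: [0.6, 0.5, -0.7]
gripper_width: 0.47
```

View pics/s3.png

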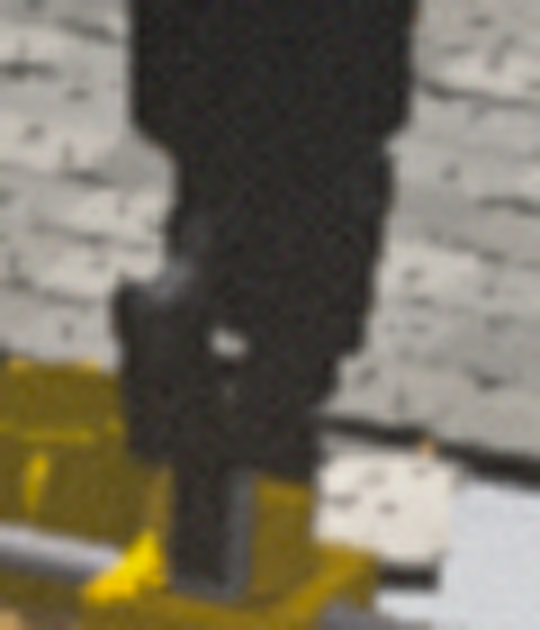

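```bash
python3 -m jog '0 0 -0.006 0 0 0 0.04;0 0 -0.02 0 0 0 0.04;0 0 -0.035 0 0 0 0.05;0 0 -0.035 0 0 0 0.0854;0 0 -0.03 0 0 0 0.0854;0 0 0 0 0 0 0.0854' && python3 go.py 0.4525 -0.212 0.12 149.7 && python3 - <<'E'
from h import *
s=cam("scene");t=cam("top")
crop(s,350,150,90,90,7,"s4.png"); crop(t,330,130,130,140,5,"t4.png")
E
```

```text
time: 8.38
eef_pos: [0.6302, -0.2027, 0.2658]
ee_rot: [179.5, 0.2, 90.5]
wrist_force: [0.5, -0.2, 0.9]
gripper_width: 0.976
t 8.38 pos [ 0.6302 -0.2027  0.2658] rpy [179.5159   0.1821  90.5174] F [ 0.5332 -0.2245  0.9239] q [-20.0399   4.3164  81.9174  -0.0005  93.249  -20.5581]
shift in present axes [-0.0072 -0.179   0.1443]  shift in target axes [ 0.1488 -0.0977  0.1458]  turn [ 0.006   0.0073 -1.0329]
```

View pics/s4.png

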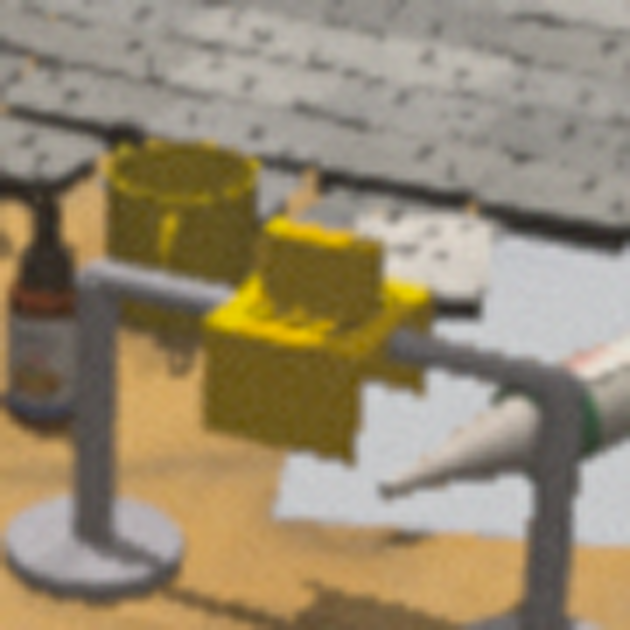

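View pics/t4.png

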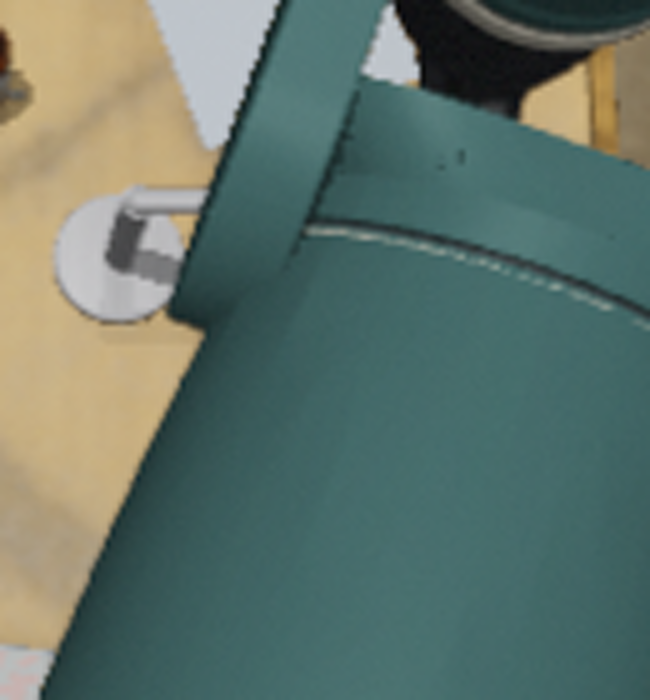

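The cover hangs level astride the bar (roof at about crop pixel (320,310)), and the fingers are clear of it. Next comes the plug.

```bash
python3 -m jog '-0.001 -0.022 0 0 0 0 0.0854;-0.001 -0.03 0 0 0 0 0.0854;-0.001 -0.03 0 0 0 0 0.0854;-0.001 -0.03 0 0 0 0 0.0854;-0.001 -0.03 0 0 0 0 0.0854;-0.002 -0.025 0 0 0 0 0.0854;0 -0.012 0 0 0 0 0.0854;0 0 0.015 0 0 -0.115 0.0854;0 0 0.018 0 0 -0.115 0.0854;0 0 0.018 0 0 -0.115 0.0854;0 0 0.018 0 0 -0.115 0.0854;0 0 0.018 0 0 -0.115 0.0854;0 0 0.018 0 0 -0.115 0.0854;0 0 0.018 0 0 -0.115 0.0854;0 0 0.012 0 0 -0.115 0.0854;0 0 0 0 0 -0.113 0.0854;0 0 0 0 0 0 0.0854;0 0 0 0 0 0 0.0854' && python3 go.py 0.4525 -0.212 0.036 149.7 && python3 - <<'E'
from h import *
s=cam("scene");t=cam("top")
crop(s,320,190,90,110,6,"s5.png"); crop(t,350,210,80,70,8,"t5.png")
E
```

```text
time: 9.98
eef_pos: [0.4501, -0.2108, 0.1223]
ee_rot: [180.0, -0.1, 149.5]
wrist_force: [-0.2, -0.4, -0.4]
gripper_width: 0.998
t 9.98 pos [ 0.4501 -0.2108  0.1223] rpy [179.9979  -0.0507 149.4992] F [-0.2206 -0.3983 -0.4067] q [-28.0401 -13.1424 111.7453   0.0044  81.4476 -87.54  ]
shift in present axes [-0.0027  0.0002  0.0863]  shift in target axes [-0.0027  0.0002  0.0863]  turn [ 0.     -0.0009 -0.0035]
```

View pics/s5.png

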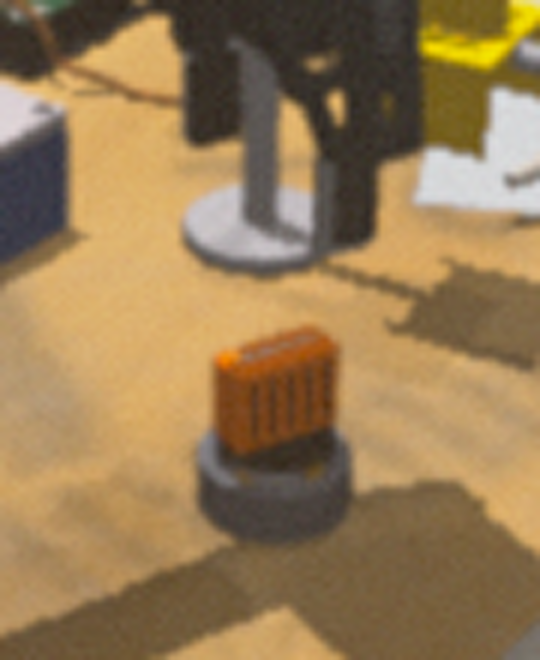

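View pics/t5.png

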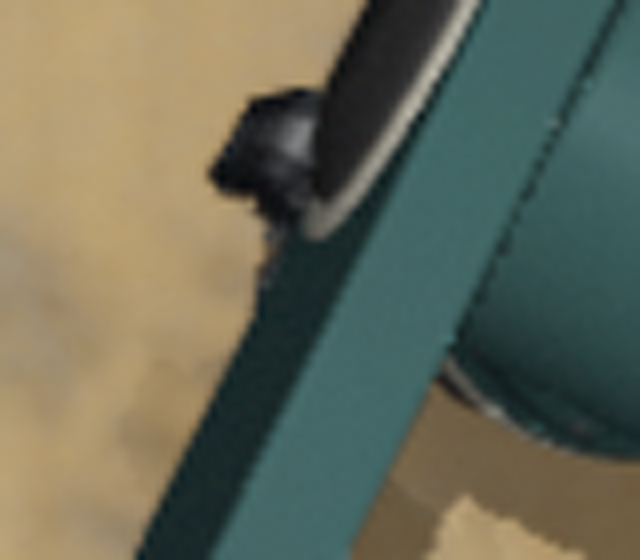

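```bash
python3 -m jog '-0.0027 0 0.02 0 0 -0.004 0.0854;0 0 0.025 0 0 0 0.0854;0 0 0.02 0 0 0 0.0854;0 0 0.012 0 0 0 0.0854;0 0 0.006 0 0 0 0.0854;0 0 0.002 0 0 0 0.0854;0 0 0 0 0 0 0.0854;0 0 0 0 0 0 0.0854' && python3 go.py 0.4525 -0.212 0.037 149.7
```

```text
time: 10.75
eef_pos: [0.4529, -0.2126, 0.039]
ee_rot: [180.0, 0.1, 149.9]
wrist_force: [0.6, -0.0, 0.6]
gripper_width: 0.999
t 10.75 pos [ 0.4529 -0.2126  0.039 ] rpy [179.9978   0.0835 149.9055] F [ 0.5899 -0.011   0.6438] q [-28.0655  -8.5234 115.9639  -0.0008  72.476  -87.9707]
shift in present axes [0.0007 0.0003 0.002 ]  shift in target axes [0.0007 0.0003 0.002 ]  turn [0.     0.0015 0.0036]
```

```bash
python3 -m jog '0 0 0.0015 0 0 0 0.06;0 0 0 0 0 0 0.03;0 0 0 0 0 0 0.01;0 0 0 0 0 0 0;0 0 0 0 0 0 0;0 0 0 0 0 0 0;0 0 0 0 0 0 0;0 0 0 0 0 0 0' 80 && python3 -m jog '0 0 -0.002 0 0 0 0;0 0 -0.008 0 0 0 0;0 0 -0.03 0 0 0 0;0 0 -0.04 0 0 0 0;0 0 -0.04 0 0 0 0;0 0 -0.02 0 0 0 0;0 0 0 0 0 0 0' && python3 go.py 0.5484 0.0296 0.17 171.2
```

```text
time: 11.42
eef_pos: [0.4525, -0.2124, 0.0365]
ee_rot: [-180.0, 0.0, 149.9]
wrist_force: [-0.6, -1.1, 2.4]
gripper_width: 0.22
time: 12.0
eef_pos: [0.4537, -0.213, 0.1823]
ee_rot: [180.0, 0.4, 149.9]
wrist_force: [-0.3, -0.7, -1.2]
gripper_width: 0.224
t 12.0 pos [ 0.4537 -0.213   0.1823] rpy [179.9859   0.4241 149.936 ] F [-0.3088 -0.6618 -1.1608] q [-28.0632 -14.7962 107.4508  -0.0007  86.921  -87.9993]
shift in present axes [0.0397 0.2574 0.0121]  shift in target axes [-0.0564  0.2542  0.0123]  turn [-0.0011  0.0074 -0.3711]
```

```bash
python3 - <<'E'
from h import *
import pickle
s=cam("scene");t=cam("top"); pickle.dump((t,s),open("c1.pkl","wb"))
crop(s,265,190,80,65,9,"s6.png"); crop(t,265,175,65,65,9,"t6.png"); crop(s,330,160,90,90,6,"s6p.png")
E
```

```text
(no output)
```

View pics/s6.png

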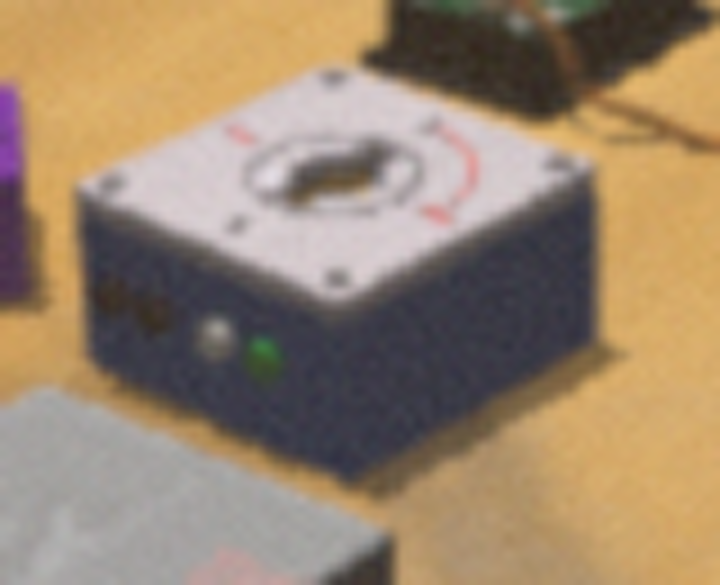

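View pics/t6.png

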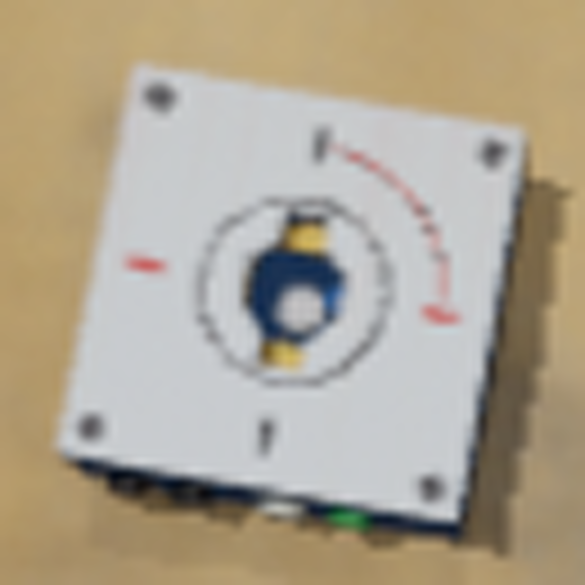

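View pics/s6p.png

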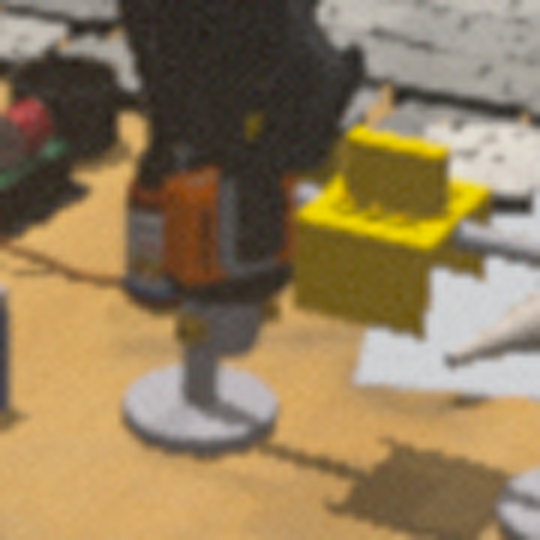

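```bash
cat > m1.py <<'E'
from h import *
import pickle
t,s=pickle.load(open("c1.pkl","rb"))
np.set_printoptions(precision=4,suppress=True)
def P(x0,y0,k,pts): return (np.array(pts,float)+.5)/k-.5+[x0,y0]
T=[onz(t,*p,.06)[:2] for p in P(265,175,9,[(320,145),(265,437),(146,264),(440,317),(293,291),(160,98),(492,153),(430,488),(90,428)])]
S=[onz(s,*p,.06)[:2] for p in P(265,190,9,[(432,126),(236,224),(241,134),(438,214),(334,175),(334,77),(562,163),(336,277),(110,184)])]
for n,A in(("top",T),("scene",S)):
    ang=lambda a,b: np.degrees(np.arctan2(*(a-b)[::-1]))
    print(n,"mid black",(A[0]+A[1])/2,"mid red",(A[2]+A[3])/2,"circ",A[4],"screws",np.mean(A[5:],0),"yaw",ang(A[0],A[1]),ang(A[2],A[3])-90,ang(A[5]+A[6],A[7]+A[8]),ang(A[5]+A[8],A[6]+A[7])-90)
E
python3 m1.py
```

```text
top mid black [0.5486 0.0309] mid red [0.5484 0.0309] circ [0.5482 0.0308] screws [0.5485 0.0309] yaw -9.092599778856826 -9.59048595378367 -9.654009066170634 -9.072630998088243
scene mid black [0.5528 0.0349] mid red [0.5534 0.0348] circ [0.5519 0.035 ] screws [0.5533 0.0354] yaw -9.065568112261525 -9.026137932044676 -9.638179868742283 -8.207100674011215
```

```bash
python3 go.py 0.5485 0.0309 0.17 170.8;  python3 -m jog '0.003 0.02 0 0 0 0 0;0.005 0.032 0 0 0 0 0;0.005 0.034 0 0 0 0 0;0.005 0.034 0 0 0 0 0;0.005 0.034 0 0 0 0 0;0.005 0.034 0 0 0 0 0;0.005 0.034 0 0 0 0 0;0.005 0.024 0 0 0 0 0;0.002 0.012 0 0 0 0 0;0 0 0.002 0 0 -0.1 0;0 0 0.002 0 0 -0.1 0;0 0 0.004 0 0 -0.1 0;0 0 0.004 0 0 -0.064 0;0 0 0 0 0 0 0;0 0 0 0 0 0 0' && python3 go.py 0.5485 0.0309 0.115 170.8
```

```text
t 12.1 pos [ 0.4525 -0.2123  0.1769] rpy [179.9965   0.0716 149.9319] F [ 0.9219  1.1072 -0.9939] q [-28.0652 -14.618  107.8079   0.001   86.7384 -87.9972]
shift in present axes [0.0388 0.2586 0.0069]  shift in target axes [-0.0559  0.2555  0.0069]  turn [-0.0002  0.0012 -0.3642]
time: 13.35
eef_pos: [0.5465, 0.0306, 0.1632]
ee_rot: [-180.0, -0.1, 170.6]
wrist_force: [0.3, 0.4, -1.3]
gripper_width: 0.22
t 13.35 pos [0.5465 0.0306 0.1632] rpy [-179.9764   -0.1056  170.6367] F [ 0.3324  0.4318 -1.3054] q [  0.5416  -7.8029 103.2695  -0.0051  84.6415 -80.0946]
shift in present axes [-0.002   0.0006  0.0482]  shift in target axes [-0.0019  0.0006  0.0482]  turn [-0.0004 -0.0018 -0.0029]
```

```bash
python3 -m jog '-0.002 0.0006 0.02 0 0 -0.003 0;0 0 0.02 0 0 0 0;0 0 0.012 0 0 0 0;0 0 0.004 0 0 0 0;0 0 0 0 0 0 0;0 0 0 0 0 0 0' && python3 go.py 0.5485 0.0309 0.105 170.8 && python3 - <<'E'
from h import *
s=cam("scene");t=cam("top")
crop(s,270,165,75,70,10,"s7.png"); crop(t,265,165,75,75,8,"t7.png")
E
```

```text
time: 13.85
eef_pos: [0.5493, 0.0312, 0.109]
ee_rot: [180.0, 0.0, 170.9]
wrist_force: [-0.2, 0.3, -0.6]
gripper_width: 0.222
t 13.85 pos [0.5493 0.0312 0.109 ] rpy [179.9954   0.0215 170.912 ] F [-0.2369  0.2562 -0.6256] q [  0.5969  -5.5546 106.3782   0.001   79.1544 -80.3153]
shift in present axes [ 0.0007 -0.0005  0.004 ]  shift in target axes [ 0.0007 -0.0005  0.004 ]  turn [0.0001 0.0004 0.002 ]
```

View pics/s7.png

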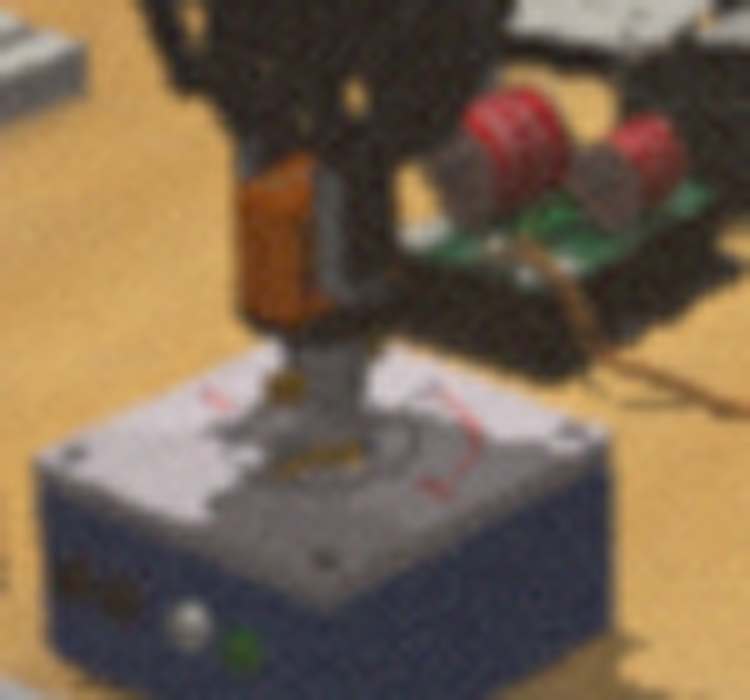

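View pics/t7.png

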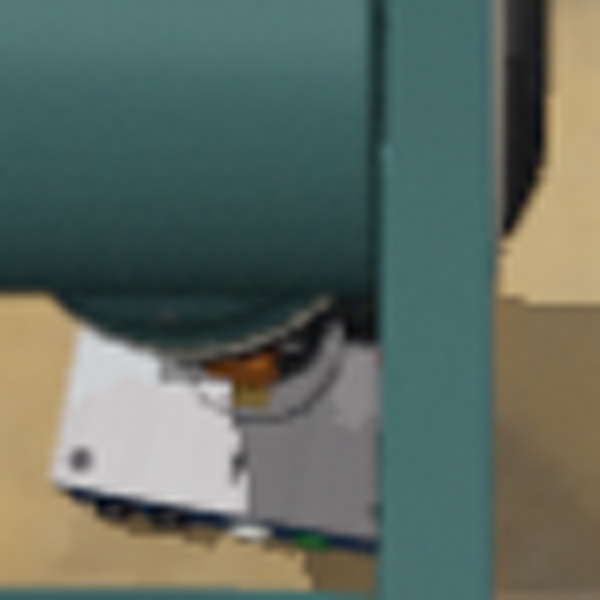

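```bash
python3 - <<'E'
from h import *
s=cam("scene");t=cam("top")
np.set_printoptions(precision=4,suppress=True)
def P(x0,y0,k,p): return (np.array(p,float)+.5)/k-.5+[x0,y0]
print("lug tip", onz(t,*P(265,165,8,(252,407)),.0865), "exp .5296 .0344")
c=np.array([.5493,.0312]); 
for z in (.075,.085,.095): print("shank axis pred crop", (proj(s,[*c,z])-[270,165]+.5)*10-.5)
print("mouth pred crop scene (true .5485 .0309 .06)", (proj(s,[.5485,.0309,.06])-[270,165]+.5)*10-.5)
l=c-0.02*np.array([np.cos(np.radians(-9.2)),np.sin(np.radians(-9.2))])
print("lug tip pred scene",(proj(s,[*l,.0825])-[270,165]+.5)*10-.5, "top",(proj(t,[*l,.0865])-[265,165]+.5)*8-.5)
crop(t,283,203,30,20,24,"t7z.png"); crop(s,288,192,30,25,22,"s7z.png")
E
```

```text
lug tip [0.5232 0.0308 0.0865] exp .5296 .0344
shank axis pred crop [324.8576 401.2891]
shank axis pred crop [323.2647 367.4857]
shank axis pred crop [321.6604 333.4385]
mouth pred crop scene (true .5485 .0309 .06) [326.405  452.9825]
lug tip pred scene [270.0192 401.9186] top [240.6342 385.6003]
```

View pics/t7z.png

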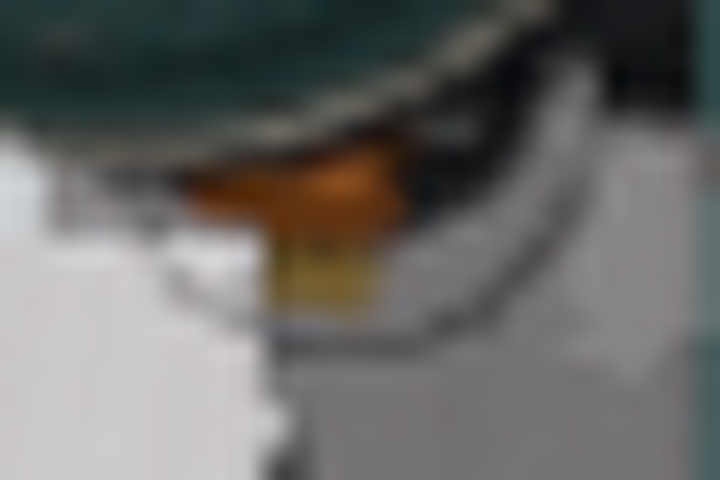

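View pics/s7z.png

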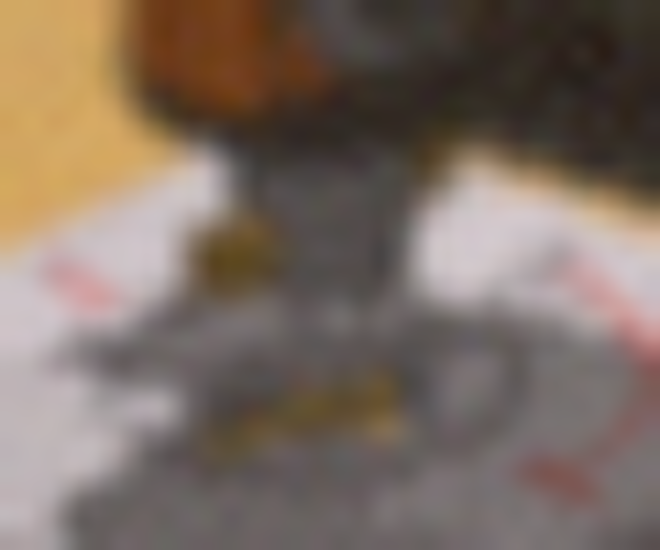

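```bash
cat > ov.py <<'E'
import sys
from h import *
s=cam("scene")
o=env.observe(); c=o["eef_pos"]; th=np.radians(float(sys.argv[1])); z0=c[2]-.0365
x0,y0,w,h,k=int(sys.argv[2]),int(sys.argv[3]),44,48,14
im=cv2.resize(s["image"][y0:y0+h,x0:x0+w,::-1],None,fx=k,fy=k,interpolation=cv2.INTER_CUBIC).copy()
R=np.array([[np.cos(th),-np.sin(th)],[np.sin(th),np.cos(th)]]); b=np.array([-.5,-.8])
def q(x,y,z):
    p=proj(s,[*(c[:2]+R@[x,y]),z0+z])+b; return tuple(int(v) for v in ((p-[x0,y0]+.5)*k-.5))
for sx in(-1,1):
    pts=[q(sx*.02,a,z) for a,z in((-.004,.006),(.004,.006),(.004,.014),(-.004,.014))]
    cv2.polylines(im,[np.array(pts)],True,(255,0,255),1)
    pts=[q(sx*.023,a,z) for a,z in((-.01,.033),(.01,.033),(.01,.068),(-.01,.068))]
    cv2.polylines(im,[np.array(pts)],True,(0,255,0),1)
for r,z in((.023,.027),(.023,.033),(.010,0.)):
    cv2.polylines(im,[np.array([q(r*np.cos(a),r*np.sin(a),z) for a in np.linspace(0,6.28,40)])],True,(255,255,0),1)
cv2.imwrite("pics/"+sys.argv[4],im)
E
python3 ov.py -9.1 285 172 ov1.png
```

```text
(no output)
```

View pics/ov1.png

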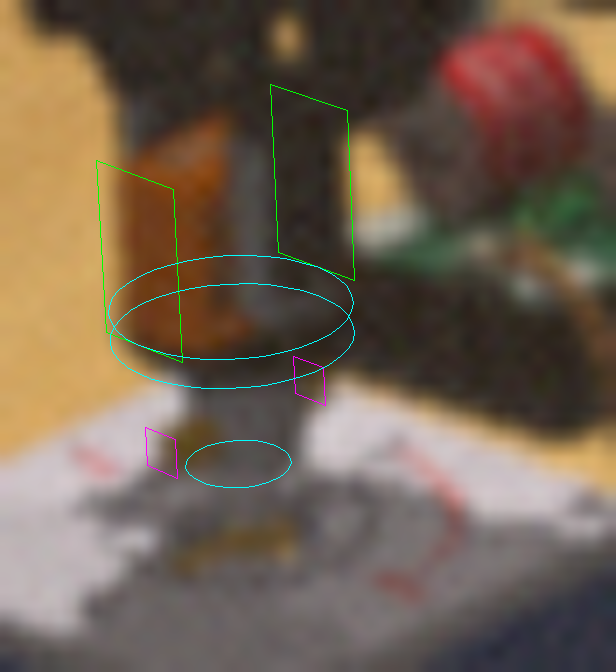

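```bash
python3 - <<'E'
from h import *
t=cam("top"); s=cam("scene")
np.set_printoptions(precision=4,suppress=True)
def P(x0,y0,k,p): return (np.array(p,float)+.5)/k-.5+[x0,y0]
c=np.array([.549,.0311]); th=np.radians(-9.1);R=np.array([[np.cos(th),-np.sin(th)],[np.sin(th),np.cos(th)]])
for n,x,y,z in(("bl",-.023,.01,.1055),("br",-.023,-.01,.1055),("tl",-.023,.01,.1405),("tr",-.023,-.01,.1405)):
    print(n,(proj(t,[*(c+R@[x,y]),z])-[283,203]+.5)*24-.5)
crop(s,288,174,26,30,24,"s8z.png")
E
```

```text
bl [170.4421 232.3031]
br [372.7779 267.1622]
tl [136.7523 175.4872]
tr [347.5038 211.7445]
```

View pics/s8z.png

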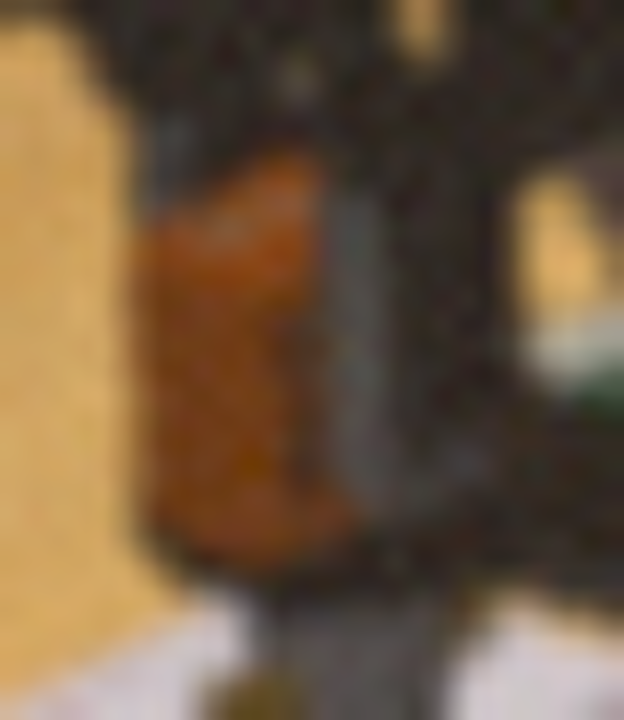

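```bash
python3 - <<'E'
from h import *
S=np.mean([cam("scene")["image"].astype(float) for _ in range(12)],0); T=np.mean([cam("top")["image"].astype(float) for _ in range(2)],0)
np.save("Savg.npy",S);np.save("Tavg.npy",T)
im=S[176:216,284:318,::-1].astype(np.uint8); cv2.imwrite("pics/s9.png",cv2.resize(im,None,fx=18,fy=14.5 if 0 else 18,interpolation=cv2.INTER_NEAREST)[:720][:, :620][:600])
print("scene rows gray, cols 288..313")
for v in range(194,206): print(v,S[v,288:314].mean(1).astype(int))
E
```

```text
scene rows gray, cols 288..313
194 [158 158 158 158 150 114  75  66  65  64  67  62  53  58  71  72  68  65
  59  54  47  42  40  41  40  39]
195 [158 156 156 157 150 111  73  64  64  65  66  63  58  59  64  61  58  54
  47  44  41  40  41  41  40  37]
196 [157 157 157 157 150 115  70  57  61  64  67  62  58  53  49  45  44  43
  41  40  40  41  43  42  40  39]
197 [157 157 157 158 156 135  92  57  49  56  58  53  49  45  42  39  40  41
  39  40  43  46  50  46  47  45]
198 [156 158 158 159 159 152 130 101  81  66  49  44  43  42  41  41  42  43
  45  52  71  84  74  61  56  55]
199 [158 158 159 159 158 159 160 158 147 122  76  53  50  52  53  54  56  58
  59  71 110 146 133 106  91  75]
200 [158 159 158 158 162 169 180 188 190 173 110  73  73  76  75  75  73  71
  68  81 127 181 184 171 160 134]
201 [159 160 164 169 178 187 194 197 194 177 112  77  78  80  81  80  78  75
  87 121 155 192 200 198 195 186]
202 [164 169 179 188 193 196 198 195 173 142  97  74  77  79  80  79  77  76
 113 174 193 201 202 202 197 191]
203 [180 188 185 191 197 199 201 189 136  94  77  69  73  77  80  78  76  75
 117 187 203 203 200 193 180 167]
204 [195 192 175 178 189 195 198 179 118  73  66  67  69  76  79  78  75  80
 121 180 196 198 189 176 163 165]
205 [198 199 190 181 175 179 176 142  98  78  73  74  74  77  79  77  74  83
 113 145 164 171 155 169 176 176]
```

View pics/s9.png

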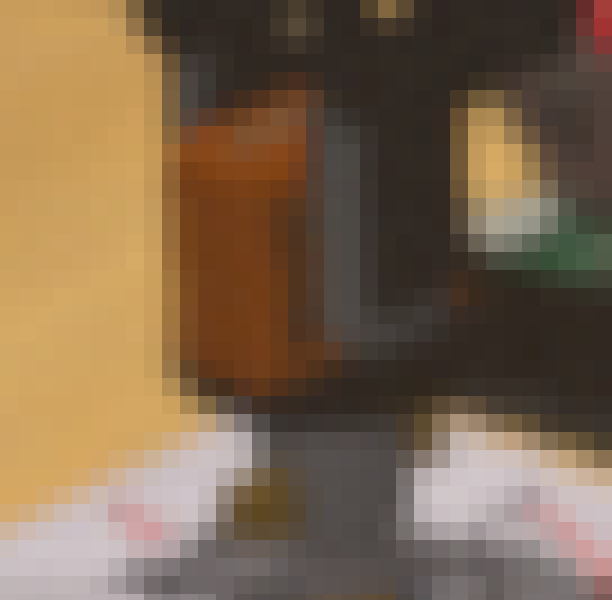

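```bash
python3 - <<'E'
import numpy as np,cv2
T=np.load("Tavg.npy")
for v in range(208,217): print(v,[tuple(int(c) for c in T[v,u]) for u in range(287,303)])
im=T[203:223,283:313,::-1].astype(np.uint8); cv2.imwrite("pics/t9.png",cv2.resize(im,None,fx=24,fy=24,interpolation=cv2.INTER_NEAREST))
E
```

```text
208 [(49, 56, 51), (49, 55, 52), (43, 51, 48), (45, 52, 49), (51, 57, 54), (69, 73, 69), (78, 82, 78), (84, 85, 80), (97, 95, 87), (85, 83, 76), (60, 59, 55), (44, 41, 39), (19, 17, 18), (31, 30, 31), (49, 50, 51), (54, 55, 54)]
209 [(101, 98, 91), (96, 94, 86), (90, 89, 81), (89, 88, 80), (92, 90, 83), (85, 82, 76), (63, 61, 57), (52, 47, 44), (50, 41, 36), (50, 31, 22), (67, 38, 21), (61, 37, 21), (38, 26, 17), (36, 28, 25), (33, 34, 35), (29, 29, 31)]
210 [(91, 89, 90), (61, 61, 60), (64, 63, 63), (40, 34, 33), (41, 25, 20), (40, 25, 20), (49, 29, 22), (71, 42, 21), (87, 51, 24), (113, 65, 29), (136, 78, 31), (107, 57, 21), (55, 32, 20), (33, 26, 23), (22, 21, 23), (26, 26, 27)]
211 [(126, 123, 126), (103, 101, 102), (101, 99, 101), (84, 70, 65), (95, 53, 25), (92, 49, 17), (96, 51, 16), (101, 55, 17), (110, 59, 21), (117, 63, 23), (117, 63, 22), (97, 51, 16), (75, 41, 21), (22, 22, 24), (24, 25, 25), (51, 50, 51)]
212 [(143, 142, 144), (113, 110, 111), (112, 110, 112), (138, 134, 133), (131, 118, 114), (125, 104, 97), (111, 81, 66), (93, 52, 19), (94, 51, 17), (93, 49, 16), (94, 
[... 435 characters left out ...]
 190), (159, 155, 154), (102, 85, 48), (113, 92, 46), (110, 90, 45), (108, 88, 44), (114, 98, 73), (116, 110, 107), (117, 114, 116), (116, 115, 116), (115, 114, 115)]
215 [(203, 200, 201), (204, 201, 203), (195, 192, 195), (171, 168, 169), (167, 164, 166), (172, 169, 170), (158, 152, 150), (112, 96, 69), (113, 96, 64), (113, 94, 61), (112, 94, 58), (114, 101, 85), (117, 114, 116), (114, 113, 114), (111, 109, 111), (99, 98, 99)]
216 [(203, 200, 201), (204, 202, 203), (204, 201, 203), (203, 200, 201), (193, 190, 192), (165, 161, 164), (137, 135, 137), (102, 99, 101), (112, 109, 111), (111, 109, 106), (111, 105, 97), (112, 107, 102), (113, 111, 111), (103, 100, 101), (79, 78, 79), (83, 82, 84)]
```

View pics/t9.png

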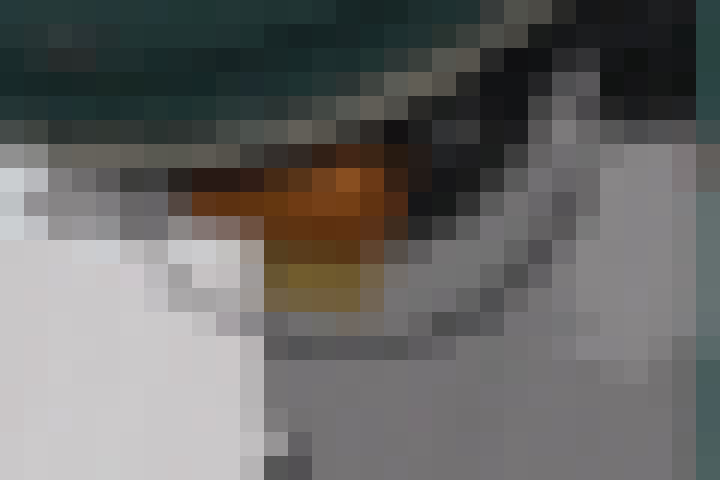

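```bash
python3 go.py 0.5475 0.0326 0.105 170.8
```

```text
t 14.9 pos [0.5491 0.0313 0.1083] rpy [-179.9997   -0.0016  170.9603] F [-0.4488  0.7149 -1.31  ] q [  0.6063  -5.5353 106.4289  -0.      79.108  -80.354 ]
shift in present axes [0.0018 0.001  0.0033]  shift in target axes [0.0018 0.001  0.0033]  turn [-0.     -0.      0.0028]
```

```bash
python3 -m jog '0.0018 0.001 0 0 0 0.002 0;0 0 0.006 0 0 0 0;0 0 0.005 0 0 0 0;0 0 0.003 0 0 0 0;0 0 0 0 0 0 0;0 0 0 0 0 0 0' && python3 -m jog '0 0 0.002 0 0 0 0;0 0 0.002 0 0 0 0;0 0 0 0 0 0 0;0 0 0 0 0 0 0'
```

```text
time: 15.4
eef_pos: [0.5473, 0.0326, 0.0939]
ee_rot: [-180.0, -0.0, 170.8]
wrist_force: [-0.3, 0.0, -1.6]
gripper_width: 0.219
time: 15.73
eef_pos: [0.5474, 0.0326, 0.0902]
ee_rot: [-180.0, -0.0, 170.8]
wrist_force: [0.6, -0.5, -1.0]
gripper_width: 0.223
```

```bash
python3 -m jog '0 0 0.002 0 0 0 0;0 0 0.001 0 0 0 0;0 0 0 0 0 0 0;0 0 0 0 0 0 0' && python3 -m jog '0 0 0.002 0 0 0 0;0 0 0.002 0 0 0 0;0 0 0 0 0 0 0;0 0 0 0 0 0 0'
```

```text
time: 16.07
eef_pos: [0.5474, 0.0326, 0.0872]
ee_rot: [-180.0, -0.0, 170.8]
wrist_force: [0.7, -1.7, -1.4]
gripper_width: 0.221
time: 16.4
eef_pos: [0.5474, 0.0326, 0.0831]
ee_rot: [-180.0, -0.0, 170.8]
wrist_force: [-0.1, -0.1, -1.5]
gripper_width: 0.223
```

```bash
python3 -m jog '0 0 0.003 0 0 0 0;0 0 0.002 0 0 0 0;0 0 0 0 0 0 0;0 0 0 0 0 0 0' && python3 -m jog '0 0 0.002 0 0 0 0;0 0 0.002 0 0 0 0;0 0 0 0 0 0 0;0 0 0 0 0 0 0'
```

```text
time: 16.73
eef_pos: [0.5474, 0.0326, 0.0781]
ee_rot: [-180.0, -0.0, 170.8]
wrist_force: [-0.1, -0.4, -0.8]
gripper_width: 0.218
time: 17.07
eef_pos: [0.5477, 0.0326, 0.0745]
ee_rot: [180.0, 0.0, 170.8]
wrist_force: [0.2, -0.1, 2.8]
gripper_width: 0.22
```

```bash
python3 -m jog '0 0 0.002 0 0 0 0;0 0 0.0015 0 0 0 0;0 0 0 0 0 0 0;0 0 0 0 0 0 0' 110 && python3 go.py 0.5477 0.0326 0.071 82
```

```text
time: 17.4
eef_pos: [0.5476, 0.0326, 0.071]
ee_rot: [180.0, 0.0, 170.8]
wrist_force: [0.3, 1.1, 4.2]
gripper_width: 0.218
t 17.4 pos [0.5476 0.0326 0.071 ] rpy [179.9983   0.0206 170.8473] F [0.2562 1.1336 4.203 ] q [  0.7422  -3.9527 108.5943  -0.0019  75.3378 -80.1046]
shift in present axes [-0.0001  0.     -0.    ]  shift in target axes [ 0.      0.0001 -0.    ]  turn [0.0003 0.0003 1.5507]
```

```bash
python3 -m jog '0 0 0 0 0 0.08 0;0 0 0 0 0 0.08 0;0 0 0 0 0 0.08 0;0 0 0 0 0 0.08 0;0 0 0 0 0 0 0' && python3 go.py 0.5477 0.0326 0.071 82 && python3 -c "
from cell import env;print(env.observe()['wrist_torque'])"
```

```text
time: 17.82
eef_pos: [0.5476, 0.0329, 0.071]
ee_rot: [180.0, 0.0, 152.3]
wrist_force: [0.4, 3.2, 3.9]
gripper_width: 0.214
t 17.82 pos [0.5476 0.0329 0.071 ] rpy [179.9574   0.0118 152.2878] F [0.3515 3.1994 3.9491] q [  0.752   -3.9603 108.5923   0.0329  75.3373 -61.5442]
shift in present axes [-0.0002 -0.0002  0.    ]  shift in target axes [-0.0002  0.0001  0.    ]  turn [ 0.0008 -0.0003  1.2268]
[ 0.57594465 -0.0684904   0.08695032]
```

```bash
python3 -m jog '0.0003 0.0006 0 0 0 0.08 0;0 0 0 0 0 0.08 0;0 0 0 0 0 0.08 0;0 0 0 0 0 0.08 0;0 0 0 0 0 0.08 0;0 0 0 0 0 0 0' && python3 go.py 0.5477 0.0326 0.071 82 && python3 -c "
from cell import env;print(env.observe()['wrist_torque'])"
```

```text
time: 18.32
eef_pos: [0.5478, 0.0334, 0.0711]
ee_rot: [179.9, 0.0, 129.5]
wrist_force: [1.9, 2.6, 4.9]
gripper_width: 0.216
t 18.32 pos [0.5478 0.0334 0.0711] rpy [179.9451   0.0152 129.521 ] F [1.9394 2.633  4.8799] q [  0.8184  -3.9503 108.5772   0.0232  75.3208 -38.7085]
shift in present axes [-0.0006 -0.0006  0.0001]  shift in target axes [-0.0008  0.      0.0001]  turn [ 0.001  -0.0001  0.8294]
[ 0.56965438 -0.35992198  0.04170539]
```

```bash
python3 -m jog '0 0.0009 0 0 0 0.08 0;0 0 0 0 0 0.08 0;0 0 0 0 0 0.08 0;0 0 0 0 0 0.08 0;0 0 0 0 0 0.08 0;0 0 0 0 0 0 0' && python3 go.py 0.5477 0.0326 0.071 82 && python3 -c "
from cell import env;print(env.observe()['wrist_torque'])"
```

```text
time: 18.82
eef_pos: [0.5484, 0.0339, 0.071]
ee_rot: [180.0, 0.0, 106.7]
wrist_force: [2.7, 1.8, 4.4]
gripper_width: 0.217
t 18.82 pos [0.5484 0.0339 0.071 ] rpy [179.9565   0.0017 106.7061] F [2.7046 1.7936 4.413 ] q [  0.8708  -3.8548 108.4958   0.0105  75.3167 -15.838 ]
shift in present axes [-0.001  -0.0011  0.    ]  shift in target axes [-0.0014 -0.0006  0.    ]  turn [ 0.0008 -0.0001  0.4312]
[ 0.49012689 -0.44482219  0.09379952]
```

```bash
python3 -m jog '0.0002 0.001 0 0 0 0.08 0;0 0 0 0 0 0.08 0;0 0 0 0 0 0.06 0;0 0 0 0 0 0.06 0;0 0 0 0 0 0.04 0;0 0 0 0 0 0 0;0 0 0 0 0 0 0' && python3 go.py 0.5477 0.0326 0.071 82 && python3 -c "
from cell import env;print(env.observe()['wrist_torque'])"
```

```text
time: 19.4
eef_pos: [0.5491, 0.0341, 0.0708]
ee_rot: [-180.0, 0.0, 88.6]
wrist_force: [1.2, -0.4, 3.9]
gripper_width: 0.216
t 19.4 pos [0.5491 0.0341 0.0708] rpy [-179.9979    0.0156   88.6434] F [ 1.2045 -0.4058  3.8798] q [  0.9104  -3.7342 108.3995  -0.016   75.3374   2.2711]
shift in present axes [-0.0016 -0.0013 -0.0002]  shift in target axes [-0.0017 -0.0011 -0.0002]  turn [-0.      0.0003  0.1159]
[-0.00069608 -0.13045513  0.08057182]
```

```bash
python3 -m jog '0 0 0 0 0 0.04 0;0 0 0 0 0 0.03 0;0 0 0 0 0 0 0;0 0 0 0 0 0 0' && python3 -c "
from cell import env;o=env.observe();print(o['wrist_torque'],o['wrist_force'])" && python3 -m jog '0 0 0 0 0 0.03 0;0 0 0 0 0 0.02 0;0 0 0 0 0 0 0;0 0 0 0 0 0 0' && python3 -c "
from cell import env;o=env.observe();print(o['wrist_torque'],o['wrist_force'])"
```

```text
time: 19.73
eef_pos: [0.5491, 0.0342, 0.0708]
ee_rot: [180.0, 0.0, 84.5]
wrist_force: [1.8, -1.3, 3.8]
gripper_width: 0.219
[-0.06437296 -0.21309537  0.1435114 ] [ 1.83546158 -1.32316505  3.82166461]
time: 20.07
eef_pos: [0.5492, 0.0342, 0.0709]
ee_rot: [180.0, 0.0, 81.6]
wrist_force: [1.8, -1.7, 4.7]
gripper_width: 0.22
[-0.18423301 -0.41844198  0.07509824] [ 1.83201185 -1.74944491  4.71144347]
```

```bash
for i in 1 2 3; do python3 -c "
from cell import env;o=env.observe();print(o['wrist_torque'],o['effort'][5])"; python3 -m jog '0 0 0 0 0 0 0' >/dev/null; done;  python3 -m jog '0 0 0 0 0 0.03 0;0 0 0 0 0 0.02 0;0 0 0 0 0 0 0;0 0 0 0 0 0 0' && python3 -c "
from cell import env;o=env.observe();print(o['wrist_torque'],o['wrist_force'],o['effort'][5])"
python3 - <<'E'
from h import *
s=cam("scene"); t=cam("top")
crop(s,265,160,85,75,9,"s10.png"); crop(t,265,165,75,75,8,"t10.png")
E
```

```text
[-0.18423301 -0.41844198  0.07509824] 0.2869155630469322
[-0.21162138 -0.481279    0.11675831] 0.10543074226006866
[-0.22691651 -0.48578504  0.05393892] 0.08151735411956906
time: 20.65
eef_pos: [0.5491, 0.0343, 0.0708]
ee_rot: [180.0, 0.0, 78.6]
wrist_force: [2.5, -1.9, 3.0]
gripper_width: 0.213
[-0.33473053 -0.6833903   0.48770869] [ 2.4809289  -1.8985477   2.96998483] 0.6850471906363964
```

View pics/s10.png

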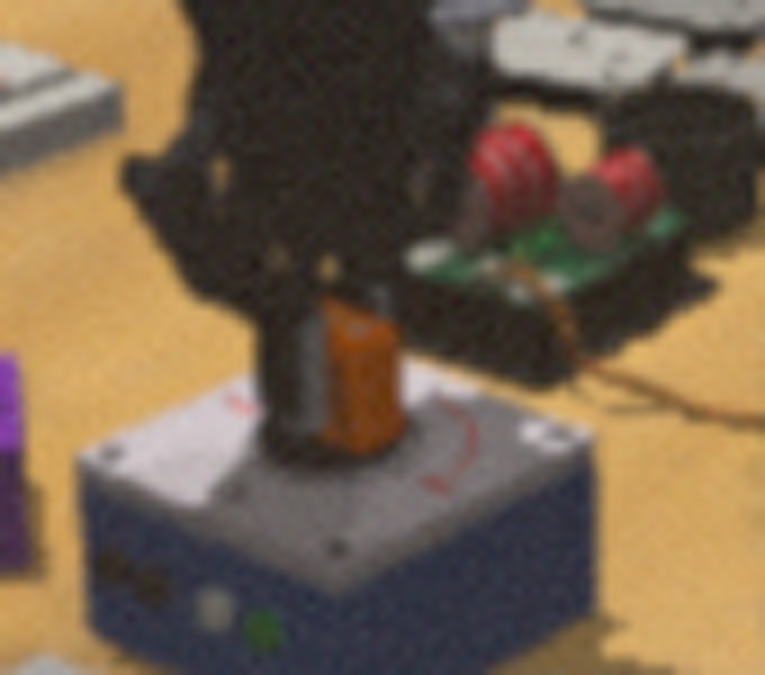

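View pics/t10.png

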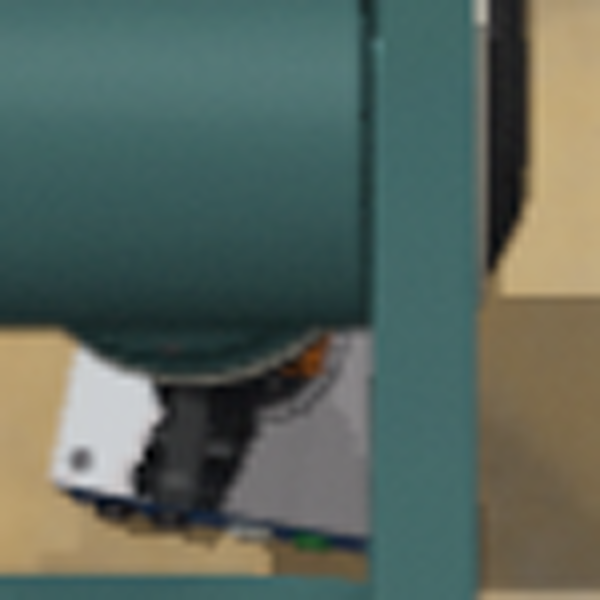

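```bash
python3 -m jog '0 0 0 0 0 0 0;0 0 0 0 0 0 0;0 0 0 0 0 0 0;0 0 0 0 0 0 0' && python3 - <<'E'
from h import *
o=env.observe(); print(o['wrist_torque'],o['wrist_force'],o['ee_rot'],o['gripper_width'])
s=cam("scene"); t=cam("top"); cv2.imwrite("pics/s11.png",s["image"][:,:,::-1])
crop(s,220,120,230,160,3,"s11c.png"); crop(t,200,80,260,230,3,"t11.png")
E
```

```text
time: 21.08
eef_pos: [0.5491, 0.0343, 0.0709]
ee_rot: [180.0, 0.0, 78.6]
wrist_force: [3.5, -2.4, 5.2]
gripper_width: 0.214
[-0.35863349 -0.80411481  0.50887283] [ 3.48498175 -2.40035091  5.24770794] [1.79987761e+02 2.33736510e-03 7.86052053e+01] 0.21436792542529842
```

View pics/s11c.png

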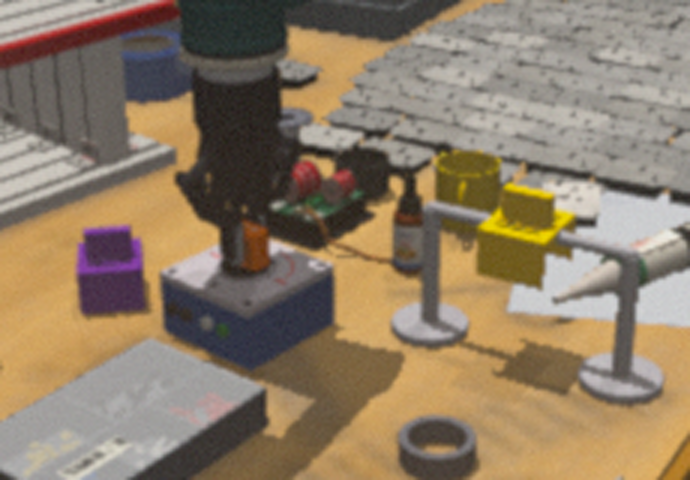

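View pics/t11.png

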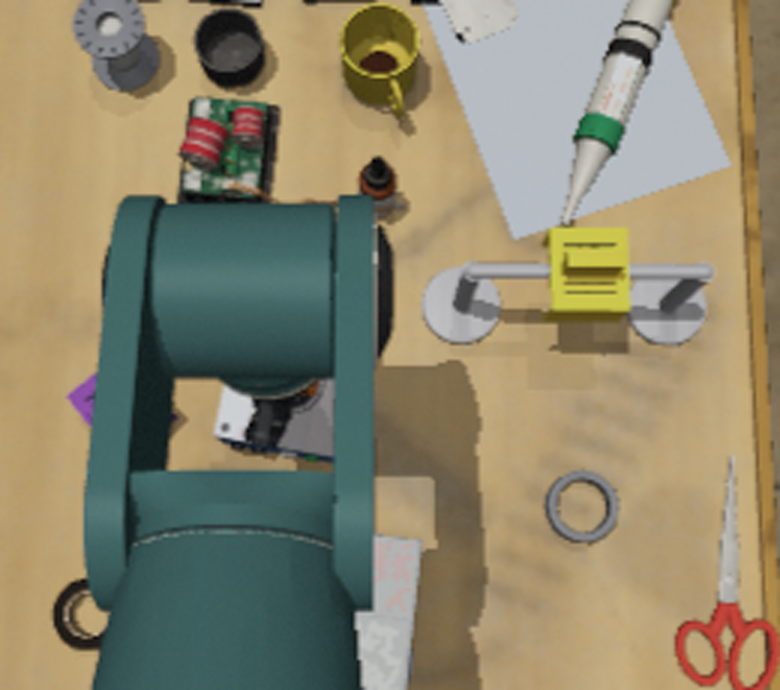

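```bash
python3 - <<'E'
from cell import env
print(env.job_done()); o=env.observe(); print(o["time"],o["eef_pos"],o["ee_rot"],o["wrist_force"])
E
```

```text
the job is handed in; nothing more can be done
None
the job is handed in; nothing more can be done
```

I hung the yellow cover astride the rail bar and let it go. I then pushed the orange plug into the socket, twisted it clockwise to the stop, and handed in at about 21 s still gripping and pressing it. The hand-in reported no verdict.

**What the last checks showed:**
- **Cover:** both cameras showed it level on the bar, with the fingers clear of it.
- **Plug:** the lugs went in without jamming. At the end I was pressing with about 5 N plus the plug's weight, at a height that puts the plunger 5–6 mm down; it is free to turn from 3 mm.
- **Twist:** the gripper turned about 92°. The turning torque rose from about 0.1 to a steady 0.5 N m, which I took as the stop. Side force was about 4 N.
- **Other things:** the coil module and bottle looked untouched. The tape was partly hidden behind the arm, but what showed was in its place.

**What disagreed:**
- **Camera calibration:** the scene camera read about 2 mm high. The two cameras also disagreed on the socket's place by 4–5 mm.
- **Plug before insertion:** the plug showed about 1.5–3 mm off the arm's pose. I moved about 2 mm to correct this and followed the side force by about 2 mm during the twist.
- **Press depth:** the measured force suggested 4–5 mm, slightly less than the height did.

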